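# Fold, shut and lock the bit case

## Robot

A 6-joint arm with a two-finger parallel gripper is mounted at the origin on the work surface. World frame = base frame: x ahead of the robot, y to its left, z up, the work surface at z = 0. Lengths are in m, angles in rad, forces in N, time in s.
With the tool pointing down it reaches from about 0.35 to 0.875 m from the base axis. Payload 15.5 kg.
Tool frame: the origin (TCP) lies between the finger pads; the fingertips stand 14 mm ahead of it and the grasp point (between the pads) lies 5 mm behind it; z points along the fingers, x is the direction in which the jaws open and shut, and the axes are right-handed (so a half turn about z gives the same grasp; the last joint's range is limited). The gripper opens to 85 mm and grips with 20 to 120 N. Pads are 22 mm wide; open, the fingers measure 114 mm over their backs; the gripper's body (76 mm by 85 mm) begins 54 mm behind the grasp point. The pads swing forward as they close: fully open they stand 13 mm farther back than shut.
Start: joints at [-1.204, 0.494, 1.345, -0, 1.302, -0.096], TCP at [0.278, -0.56, 0.245] pointing down, gripper open.
Joint ranges: [-2.91, 2.91], [-0.82, 2.16], [0.22, 2.67], [-1.22, 4.37], [0.12, 2.79], [-3.08, 3.08]. Speed limits (rad/s): [1.89, 1.89, 2.57, 3.01, 3.01, 3.01].

## Interface

Orientations are given as a unit quaternion [x, y, z, w].
In Python, from workcell import ctrl gives the robot as it stands. The module is installed in compiled form; this text tells all that it offers.
- The arm moves only by the tool step_arm, never from a script. Its argument "commands" is a list of rows, each an object with "dp": the shift along the tool's x, y, z in cm, a list of three; "roll": the turn about the tool's z in rad. In form: [{"dp": [tx, ty, tz], "roll": roll}, ...]. A call has 1 to 12 rows; each row shifts and turns the commanded pose from where the row before left it, along the tool's axes as they then stand; what a row does not reach is not made up. A row lasts 1/8 s, in which the tool goes at most 62.5 mm and 10.7 degrees, less where a joint would pass 70% of its speed; a pose out of reach is approached as far as the arm can. A call with a gripper value outside its range is refused whole. "jaw" is the finger opening in cm, from 0 to 8.54, set as the call begins (left out, the last holds). The fingers move at their own pace and stop on an object; "grip_force" is the grip in N (left out, the last holds). Time passes only in rows, so rows that do not move let the fingers close. It gives the time, the measured TCP pose, the force and the opening at its end, in the units of the state.
- ctrl.get_obs(): the state, without advancing time (a new reading comes with each control period).
- ctrl.capture(name): name is "scene" or "top" or "wrist"; returns the picture (384x512x3 uint8, blue, green, red); there is no depth.
- ctrl.camera_params(name): a dict with "fov_y" (degrees; the focal length in pixels is half the picture's height over the tangent of half this angle, whatever the lens; pixels are square), "cx", "cy" (the principal point, pixels), "origin" and "orientation" of the camera in the world. Camera axes: x right, y up, looking along -z (the intrinsics and any distortion apply to the point x, -y, -z); pixel columns grow to the right and rows downward; lengths in m; the calibration is good to about 2 mm. A picture is of the moment at which its call begins: read the wrist's pose just before it. camera_params takes no time and is no camera call; for the wrist camera it gives the pose at the moment of the call.
- ctrl.close_job(): hands the job in, once; it reports no verdict.
The state is a dict: "clock": time; "qpos": joint angles; "qvel": joint speeds; "joint_efforts": joint torques, N m; "position": TCP position; "ee_rot": TCP orientation; "contact_force": force on the tool from outside, world axes, zero at the start; "moment": the same for the moment, N m; "finger_gap": finger opening in m.
Only numpy, scipy, OpenCV 4.12 (cv2) and the standard library are available. Lean on these libraries where they do the work, as an engineer would, in place of code of your own. Each camera call takes 0.05 s, during which the arm holds its last target.

## Task

Pack up the grey bit case: fold both hinged bit racks flat down into it, then shut its lid fully. Only then lock it: roll the ridged code wheel on its front, pushing its ridges down one after another, until the one long ridge is level with the two pointer studs beside it. Leave the other things on the bench where they are.

Things in the scene. Friction and masses are not known exactly. Their poses are not given: they have to be found in the camera images.
- case: grey bit case fixed to the bench: 150 deep (x), 260 wide (y), 100 high to the rim. Origin: centre of its underside; x points to its back, y to its left, z up; its front (-x side, with the wheel) looks roughly to the robot's left. 22 below the rim is a flat inner floor with two hinged bit racks on it. Rim walls 5 thick. Case points below are in this frame, in mm
- rack_l (a joint): left bit rack: plate 65 long, 100 wide, 15 thick, hinged along y at its front edge on case point (-60, 64, 86.5), mid-thickness. 0 = folded flat on the floor, free edge to the back, top face 6 below the rim; grows as it swings up (pi/2 upright), range 0 to 1.45; starts raised. Friction (0.09 N m, 1.5 N at the free edge) keeps it where it is left
- rack_r (a joint): right bit rack, the same on case point (-60, -64, 86.5)
- rack_l_top (a point): middle of the left rack's free edge, 65 from its hinge
- rack_r_top (a point): middle of the right rack's free edge, 65 from its hinge
- lid (a joint): the case's lid, 264 wide, 12 thick, hinged along y at the back on case point (75, 0, 100.5), at its under face. It reaches 155 forward from the hinge; a handle bar in the middle of its front edge stands out to 183. 0 = shut, grows as it opens (pi/2 upright), range 0 to 2. A stiff hinge (0.42 N m) keeps it where it is left; 2 to 5 N near its front edge shuts it, but not over a raised rack
- lid_hinge (a point): middle of the lid's hinge line
- lid_edge (a point): middle of the lid's front edge, on its outer (upper when shut) face, 155 from the hinge. The handle bar beyond it is 12 thick and 66 wide; with the lid shut it lies at case x -108 to -96, z 100 to 113, with a gap of only 16 between it and the lid
- wheel (a joint): code wheel in the case's front, level axis along y. Grows as its front (the side away from the case) is pushed DOWN; range -0.4 to 6.1. No clicks: friction (0.05 N m, about 2 N at a ridge) keeps it where it is left. 3.927 (5 pi/4) = locked: long ridge level with the pointer studs. It starts 1.3 to 3.4 rad short of that, at any angle
- wheel_axis (a point): centre of the wheel, case point (-80, 0, 55). Metal hub 38 across, 36 wide, with eight ridges 9 high and 5 thick, tips on a circle of 28 radius, pi/4 apart. Seven ridges are 36 wide; the long ridge is 92 wide and sticks out on both sides. When locked, the long ridge stands 30 degrees above level in front and the next ridge 15 degrees below level
- pointer (a point): where the tip of the long ridge belongs: case point (-104, 0, 69), 30 degrees above level from the wheel's axis. Two fixed studs (8 wide, 6 high) mark this level (their centres at z = 67) at case y 54 and -54, out to x = -111. The shut lid's handle bar lies right above, so a finger must come from the front, leaning 25 to 45 degrees, hand out in front of the case, tips pointing down and in towards it
- long_ridge (a point): middle of the tip of the long ridge
- jar: closed jar, 64 across, 85 tall, beyond the case's left end. Bystander
- driver: screwdriver lying in front of the case. Bystander
- tape: roll of tape lying flat, 90 across, 24 high, in front of the case, to its right. Bystander
- offcut: wooden offcut, 140 x 45 x 30. Bystander
- cup: white mug, 72 across, 85 tall. Bystander
- hammer: hammer lying down. Bystander
- oil: grey bottle, 52 across, 140 tall. Bystander

How it is judged:
By the outcome, as a careful person would: the job done as asked, in the order asked, and still so for the second after the job is handed in, with the robot touching nothing.
It also fails if it takes over 72 s, if anything falls off the work surface, if the arm or the gripper's body presses on something with over 40 N, if the wrist force passes 120 N, or if a joint passes its speed limit or range.

## Working session

There is one attempt and no reset: what is moved stays moved. The work goes in short steps, Python scripts to look and compute and a tool call to move; the robot and the scene stay as the last step left them, time stands still between calls to the robot, and variables do not carry over. Pictures are saved under pics/ and viewed, and the job is handed in when it is done.

Besides the shell and the picture viewer there is one more tool, called after ">>>" as name(argument=value, ...), one argument or row to a line, values as JSON. step_arm: Moves the arm, as the interface text tells. Its arguments: {"type":"object","properties":{"commands":{"type":"array"},"jaw":{"type":"number"},"grip_force":{"type":"number"}},"required":["commands"]}

```bash
mkdir -p pics; python3 - <<'E'
from workcell import ctrl
import cv2
for n in ["scene","top","wrist"]:
    p=ctrl.camera_params(n); print(n,p)
    cv2.imwrite(f"pics/{n}0.png",ctrl.capture(n))
print(ctrl.get_obs())
E
```

```text
scene {'fov_y': 53.14930952666162, 'cx': 263.6696016338986, 'cy': 195.95464738568694, 'origin': array([1.27624334, 0.54821658, 1.36601113]), 'orientation': array([0.13580613, 0.27060635, 0.86045293, 0.40981661])}
top {'fov_y': 43.08177654925137, 'cx': 249.4483986761436, 'cy': 193.90413050018591, 'origin': array([ 0.48425274, -0.00687281,  1.67846195]), 'orientation': array([ 0.02401416, -0.01853348, -0.70607793,  0.70748412])}
wrist {'fov_y': 67.69653316895331, 'cx': 257.7721188921062, 'cy': 193.2494951042467, 'origin': array([ 0.33889864, -0.52966455,  0.37331801]), 'orientation': array([-0.11542171,  0.0719744 , -0.52108142,  0.84259817])}
{'clock': 0.15, 'qpos': array([-1.20450752e+00,  4.94106064e-01,  1.34597540e+00, -7.03582104e-06,
        1.30248533e+00, -9.54636116e-02]), 'qvel': array([ 0.00069948, -0.00171723, -0.00288916,  0.00010846,  0.00053058,
       -0.0012608 ]), 'joint_efforts': array([ 6.85246941e-04, -8.82539821e+01, -3.84064400e+01,  3.35209484e-05,
        7.08560867e-03, -5.30519048e-05]), 'position': array([ 0.27837837, -0.55929673,  0.24480096]), 'ee_rot': array([ 8.50152636e-01, -5.26536094e-01, -3.89804022e-04, -2.92061566e-04]), 'contact_force': array([ 0.10940467, -0.20885991, -0.65438691]), 'moment': array([-0.01420224,  0.00125052, -0.02092239]), 'finger_gap': 0.08524227758719687}
```

View pics/scene0.png

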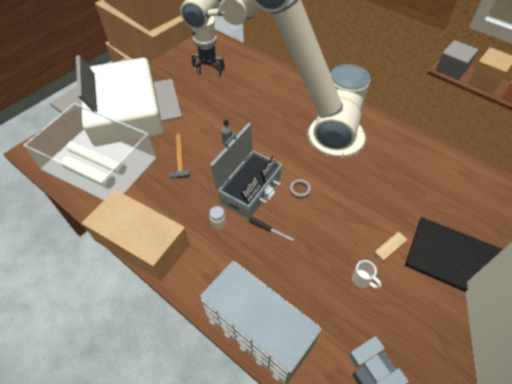

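View pics/top0.png

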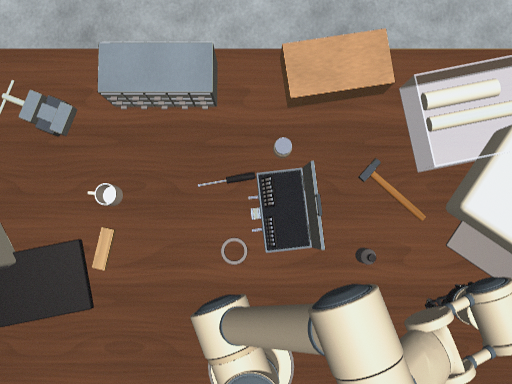

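View pics/wrist0.png

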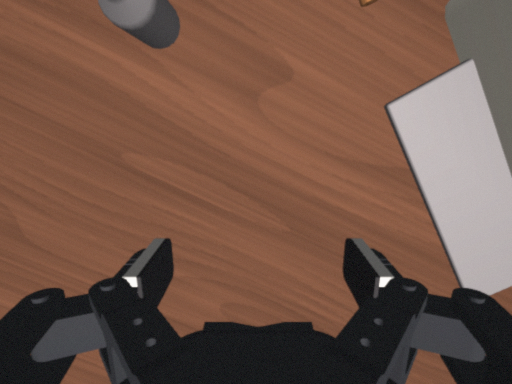

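```bash
cat > h.py <<'E'
import numpy as np, cv2
from scipy.spatial.transform import Rotation as R
try:
    from workcell import ctrl
except Exception: pass
def cam(n):
    return ctrl.camera_params(n)
def ray(p,u,v):
    f=192/np.tan(np.radians(p['fov_y']/2))
    d=np.array([(u-p['cx'])/f,-(v-p['cy'])/f,-1.0])
    d=R.from_quat(p['orientation']).apply(d); return np.array(p['origin']),d/np.linalg.norm(d)
def onz(p,u,v,z):
    o,d=ray(p,u,v); return o+d*(z-o[2])/d[2]
def proj(p,X):
    f=192/np.tan(np.radians(p['fov_y']/2))
    c=R.from_quat(p['orientation']).inv().apply(np.asarray(X,float)-p['origin'])
    return np.c_[p['cx']+f*c[...,0]/-c[...,2], p['cy']-f*c[...,1]/-c[...,2]] if c.ndim>1 else np.array([p['cx']+f*c[0]/-c[2], p['cy']-f*c[1]/-c[2]])
def tri(rs):
    A=np.zeros((3,3));b=np.zeros(3)
    for o,d in rs:
        M=np.eye(3)-np.outer(d,d);A+=M;b+=M@o
    return np.linalg.solve(A,b)
E
python3 - <<'E'
import cv2
a=cv2.imread('pics/top0.png')[150:265,190:335]; cv2.imwrite('pics/top0z.png',cv2.resize(a,None,fx=5,fy=5,interpolation=cv2.INTER_CUBIC))
a=cv2.imread('pics/scene0.png')[115:245,200:300]; cv2.imwrite('pics/scene0z.png',cv2.resize(a,None,fx=4.5,fy=4.5,interpolation=cv2.INTER_CUBIC))
E
```

```text
(no output)
```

View pics/top0z.png

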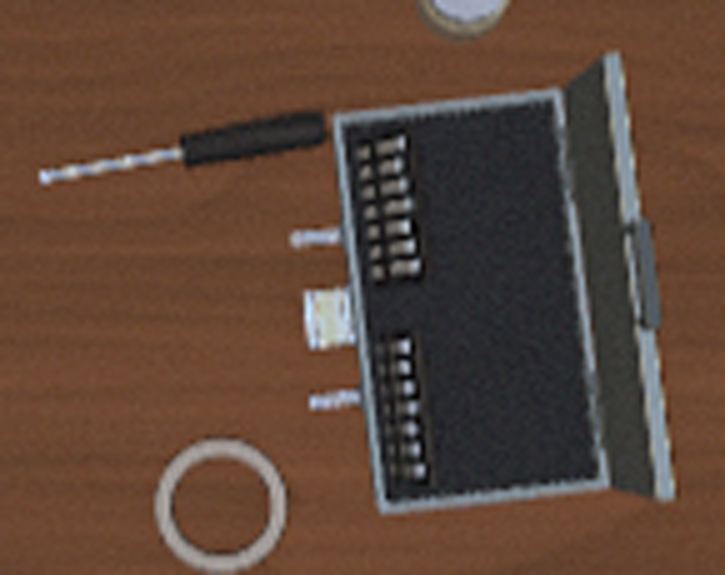

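View pics/scene0z.png

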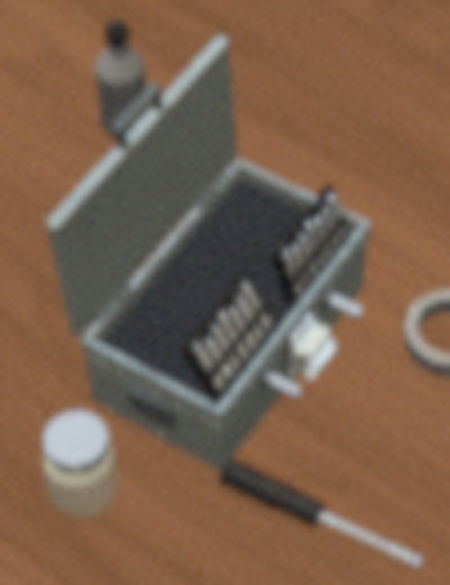

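```bash
python3 - <<'E'
from h import *
p=cam('top'); s=cam('scene')
Z=lambda x,y:((x+.5)/5-.5+190,(y+.5)/5-.5+150)
Zs=lambda x,y:((x+.5)/4.5-.5+200,(y+.5)/4.5-.5+115)
loc=np.array([[-75,130],[75,130],[75,-130],[-75,-130]])/1000
W=np.array([onz(p,*Z(*c),.1)[:2] for c in [(335,117),(558,92),(605,487),(383,513)]])
def fit(L,W):
    lc,wc=L.mean(0),W.mean(0);H=(L-lc).T@(W-wc);a=np.arctan2(H[0,1]-H[1,0],H[0,0]+H[1,1])
    Rm=np.array([[np.cos(a),-np.sin(a)],[np.sin(a),np.cos(a)]]);return a,wc-Rm@lc,Rm
a,t,Rm=fit(loc,W);print(np.degrees(a),t,(W-(loc@Rm.T+t))*1000)
# scene: visible rim corners fr-left(216,410)->? 
sc={'FL':(220,410),'BL':(88,340),'BR':(240,160),'FR':(368,222)}
Ws=np.array([onz(s,*Zs(*sc[k]),.1)[:2] for k in ['FL','BL','BR','FR']]);a2,t2,R2=fit(loc,Ws);print(np.degrees(a2),t2,(Ws-(loc@R2.T+t2))*1000)
# lid edge in top: ridge/outer edges
def w(c): return np.r_[Rm@(np.array(c[:2])/1000)+t,c[2]/1000]
for nm,c in {'wheel':(-80,0,55),'stL':(-111,54,67),'stR':(-111,-54,67),'rackL20up':(-60+65*np.cos(1.2),64,86.5+65*np.sin(1.2))}.items(): print(nm,w(c),proj(p,w(c)),(proj(p,w(c))-[190,150])*5+2,(proj(s,w(c))-[200,115])*4.5+2)
for th in np.arange(1.2,2.01,.1):
    c=(75-155*np.cos(th)+12*np.sin(th),0,100.5+155*np.sin(th)+12*np.cos(th)); # outer face
    print(round(th,2),w(c).round(3),((proj(p,w(c))-[190,150])*5+2).round(0),((proj(s,w(c))-[200,115])*4.5+2).round(0))
    cl=(75-155*np.cos(th),132,100.5+155*np.sin(th)); cr=(75-155*np.cos(th),-132,100.5+155*np.sin(th))
    print('   inner corners',[((proj(p,w(x))-[190,150])*5+2).round(0) for x in (cl,cr)],[((proj(s,w(x))-[200,115])*4.5+2).round(0) for x in (cl,cr)])
for th in np.arange(.6,1.46,.1):
    print('rack',round(th,2),[((proj(p,w((-60+65*np.cos(th)-7.5*np.sin(th),y,86.5+65*np.sin(th)+7.5*np.cos(th))))-[190,150])*5+2).round(0) for y in(114,14,-14,-114)],[((proj(p,w((-60+65*np.cos(th)+7.5*np.sin(th),y,86.5+65*np.sin(th)-7.5*np.cos(th))))-[190,150])*5+2).round(0) for y in(114,14,-14,-114)],[((proj(s,w((-60+65*np.cos(th)-7.5*np.sin(th),y,86.5+65*np.sin(th)+7.5*np.cos(th))))-[200,115])*4.5+2).round(0) for y in(114,14,-14,-114)])
E
```

```text
-83.28579746705604 [ 0.52772648 -0.10548173] [[-0.42009547 -1.88775231]
 [-1.38380409  1.76849092]
 [ 0.66950127  2.92830439]
 [ 1.13439829 -2.809043  ]]
-82.99810388508612 [ 0.52651872 -0.10453168] [[-1.24723924 -3.69255073]
 [-2.12705102  3.55900324]
 [ 0.9500305   2.0604245 ]
 [ 2.42425976 -1.92687701]]
wheel [ 0.51837312 -0.02603039  0.055     ] [258.9562364  212.98053359] [346.781182   316.90266793] [301.88081842 345.39770858]
stL [0.56837835 0.01107051 0.067     ] [247.83040894 197.8006407 ] [291.15204469 241.00320348] [299.71340785 392.94603676]
stR [ 0.46111905 -0.00155651  0.067     ] [251.57316172 230.22637081] [309.86580861 403.13185404] [360.32882222 313.19379203]
rackL20up [ 0.58702631 -0.06180226  0.14708254] [270.66578163 190.61468755] [405.32890813 205.07343775] [223.65011417 312.09749429]
1.2 [ 0.531 -0.135  0.249] [537. 288.] [198. 158.]
   inner corners [array([490.,  70.]), array([544., 515.])] [array([120., 267.]), array([290.,  74.])]
1.3 [ 0.533 -0.15   0.253] [563. 285.] [183. 148.]
   inner corners [array([516.,  66.]), array([570., 512.])] [array([105., 256.
[... 2778 characters left out ...]
)] [array([407., 126.]), array([425., 283.]), array([431., 327.]), array([450., 485.])] [array([199., 352.]), array([261., 276.]), array([278., 256.]), array([335., 185.])]
rack 1.3 [array([375., 128.]), array([394., 286.]), array([399., 330.]), array([418., 489.])] [array([398., 126.]), array([416., 284.]), array([422., 328.]), array([440., 487.])] [array([205., 355.]), array([267., 278.]), array([284., 258.]), array([341., 187.])]
rack 1.4 [array([365., 130.]), array([383., 287.]), array([389., 332.]), array([407., 491.])] [array([388., 127.]), array([407., 285.]), array([412., 329.]), array([431., 488.])] [array([211., 358.]), array([273., 281.]), array([290., 260.]), array([347., 189.])]
```

```bash
python3 - <<'E'
from h import *
s=cam('scene');p=cam('top')
for X in [(0,-.6,0),(0,-.9,0),(0,-.9,.4),(0,-1.0,0),(0,-.9,.3),(.15,-.9,0),(0,.35,0),(0,.35,.3),(0,.6,.3)]: print(X,proj(s,X).round(),proj(p,X).round())
o=ctrl.get_obs();Rt=R.from_quat(o['ee_rot']);print(Rt.as_matrix().round(3))
w=cam('wrist');print('cam in tool',Rt.inv().apply(w['origin']-o['position']),(Rt.inv()*R.from_quat(w['orientation'])).as_matrix().round(3))
print(Rt.inv().apply(np.array([0,-.6,.45])-o['position'])*100, Rt.inv().apply([0,-1,0]))
E
```

```text
(0, -0.6, 0) [244.  84.] [429. 367.]
(0, -0.9, 0) [204.  63.] [518. 368.]
(0, -0.9, 0.4) [195.  -8.] [603. 414.]
(0, -1.0, 0) [192.  56.] [548. 368.]
(0, -0.9, 0.3) [197.  12.] [577. 400.]
(0.15, -0.9, 0) [185.  75.] [517. 323.]
(0, 0.35, 0) [400. 170.] [148. 366.]
(0, 0.35, 0.3) [423. 122.] [124. 398.]
(0, 0.6, 0.3) [485. 152.] [ 34. 397.]
[[ 0.446 -0.895 -0.   ]
 [-0.895 -0.446  0.001]
 [-0.001 -0.    -1.   ]]
cam in tool [ 0.00033904 -0.06739206 -0.12858908] [[ 1.    -0.001 -0.   ]
 [-0.001 -0.963 -0.27 ]
 [-0.     0.27  -0.963]]
[ -8.7781527   26.73408705 -20.5136979 ] [ 0.89527187  0.44551931 -0.00090709]
```

>>> step_arm(
  commands=[
    {"dp": [-1.4, 4.4, -4], "roll": 0},
    {"dp": [-1.4, 4.4, -4], "roll": 0},
    {"dp": [-1.4, 4.4, -4], "roll": 0},
    {"dp": [-1.4, 4.4, -4], "roll": 0},
    {"dp": [-1.4, 4.4, -4], "roll": 0},
    {"dp": [-1.4, 4.4, -4], "roll": 0},
    {"dp": [5.4, 2.7, 0], "roll": 0},
    {"dp": [5.4, 2.7, 0], "roll": 0},
    {"dp": [5.4, 2.7, 0], "roll": 0},
    {"dp": [5.4, 2.7, 0], "roll": 0},
    {"dp": [5.4, 2.7, 0], "roll": 0},
    {"dp": [5.4, 2.7, 0], "roll": 0},
  ],
)

```text
clock: 1.65
position: [0.0035, -0.8607, 0.4292]
ee_rot: [0.849, -0.526, 0.022, 0.035]
contact_force: [-0.3, -0.2, -0.3]
finger_gap: 0.0856
```

```bash
python3 - <<'E'
from h import *
o=ctrl.get_obs();Rt=R.from_quat(o['ee_rot']);print(o['clock'],o['position'],o['qpos'].round(3));print(Rt.as_matrix().round(3))
print(Rt.inv().apply([0,-1,0]))
E
```

```text
1.65 [ 0.00351111 -0.86067721  0.42924801] [-1.638  0.828  0.222  0.007  2.008 -0.526]
[[ 0.446 -0.895  0.001]
 [-0.892 -0.444 -0.084]
 [ 0.075  0.037 -0.996]]
[0.89206835 0.44407826 0.08371713]
```

>>> step_arm(
  commands=[
    {"dp": [5.4, 2.7, 0], "roll": 0},
    {"dp": [5.4, 2.7, 0], "roll": 0},
    {"dp": [5.4, 2.7, 0], "roll": 0},
    {"dp": [5.4, 2.7, 0], "roll": 0},
    {"dp": [5.4, 2.7, 0], "roll": 0},
    {"dp": [5.4, 2.7, 0], "roll": 0},
  ],
)

```text
clock: 2.4
position: [0.0021, -0.9738, 0.3695]
ee_rot: [0.839, -0.52, 0.084, 0.134]
contact_force: [0.3, -0.3, -0.2]
finger_gap: 0.0855
```

```bash
cat > st.py <<'E'
from h import *
o=ctrl.get_obs();Rt=R.from_quat(o['ee_rot']);print(o['clock'],o['position'].round(4),o['qpos'].round(3),'F',o['contact_force'].round(1),o['finger_gap'].round(4));print(Rt.as_matrix().round(3))
E
python3 st.py
```

```text
Traceback (most recent call last):
  File "st.py", line 2, in <module>
    o=ctrl.get_obs();Rt=R.from_quat(o['ee_rot']);print(o['clock'],o['position'].round(4),o['qpos'].round(3),'F',o['contact_force'].round(1),o['finger_gap'].round(4));print(Rt.as_matrix().round(3))
                                                                                                                                            ^^^^^^^^^^^^^^^^^^^^^
AttributeError: 'float' object has no attribute 'round'
```

>>> step_arm(
  commands=[
    {"dp": [5.4, 2.7, -1], "roll": 0},
    {"dp": [5.4, 2.7, -1], "roll": 0},
    {"dp": [5.4, 2.7, -1], "roll": 0},
    {"dp": [5.4, 2.7, -1], "roll": 0},
    {"dp": [5.4, 2.7, -1], "roll": 0},
    {"dp": [5.4, 2.7, -1], "roll": 0},
  ],
)

```text
clock: 3.15
position: [0.001, -1.0259, 0.4462]
ee_rot: [0.816, -0.505, 0.149, 0.239]
contact_force: [0.4, -0.4, -0.2]
finger_gap: 0.0852
```

```bash
sed -i "s/o\['finger_gap'\].round(4)/o['finger_gap']/" st.py; python3 st.py
```

```text
3.15 [ 1.0000e-03 -1.0259e+00  4.4620e-01] [-1.64   0.867  0.221  0.039  1.484 -0.523] F [ 0.4 -0.4 -0.2] 0.08516890030861658
[[ 0.445 -0.895  0.001]
 [-0.753 -0.375 -0.54 ]
 [ 0.484  0.239 -0.842]]
```

```bash
cat >> h.py <<'E'
CY=np.radians(-83.2); CT=np.array([.527,-.105,0])
CR=R.from_euler('z',CY)
def c2w(c): return CR.apply(np.asarray(c,float)/1000)+CT
def w2c(w): return CR.inv().apply(np.asarray(w)-CT)*1000
def plan(wps,roll=0,maxd=.06,maxr=.18,pos=None,Rt=None):
    """rows to go through world waypoints, roll spread over the first leg"""
    o=ctrl.get_obs(); p=o['position'] if pos is None else pos; Rt=R.from_quat(o['ee_rot']) if Rt is None else Rt
    out=[]
    for i,w in enumerate(wps):
        d=np.asarray(w)-p; r=roll if i==0 else 0
        n=max(1,int(np.ceil(np.linalg.norm(d)/maxd)),int(np.ceil(abs(r)/maxr)))
        for k in range(n):
            q=(Rt.inv().apply(d/n)*100).round(1); out.append((q.tolist(),round(r/n,3)))
            Rt=Rt*R.from_euler('z',r/n)
        p=np.asarray(w)
    for q,r in out: print('{"dp": %s, "roll": %s},'%(q,r))
E
python3 - <<'E'
from h import *
print(c2w((-90,0,180)))
plan([(.1,-.62,.45),(.4,-.05,.42)],roll=-1.11)
E
```

```text
[ 0.51634364 -0.0156331   0.18      ]
{"dp": [-3.7, -3.4, -3.2], "roll": -0.159},
{"dp": [-3.1, -4.0, -3.2], "roll": -0.159},
{"dp": [-2.5, -4.4, -3.2], "roll": -0.159},
{"dp": [-1.7, -4.7, -3.2], "roll": -0.159},
{"dp": [-1.0, -5.0, -3.2], "roll": -0.159},
{"dp": [-0.2, -5.1, -3.2], "roll": -0.159},
{"dp": [0.6, -5.0, -3.2], "roll": -0.159},
{"dp": [2.7, -4.5, -2.6], "roll": 0.0},
{"dp": [2.7, -4.5, -2.6], "roll": 0.0},
{"dp": [2.7, -4.5, -2.6], "roll": 0.0},
{"dp": [2.7, -4.5, -2.6], "roll": 0.0},
{"dp": [2.7, -4.5, -2.6], "roll": 0.0},
{"dp": [2.7, -4.5, -2.6], "roll": 0.0},
{"dp": [2.7, -4.5, -2.6], "roll": 0.0},
{"dp": [2.7, -4.5, -2.6], "roll": 0.0},
{"dp": [2.7, -4.5, -2.6], "roll": 0.0},
{"dp": [2.7, -4.5, -2.6], "roll": 0.0},
{"dp": [2.7, -4.5, -2.6], "roll": 0.0},
```

>>> step_arm(
  commands=[
    {"dp": [-3.7, -3.4, -3.2], "roll": -0.159},
    {"dp": [-3.1, -4.0, -3.2], "roll": -0.159},
    {"dp": [-2.5, -4.4, -3.2], "roll": -0.159},
    {"dp": [-1.7, -4.7, -3.2], "roll": -0.159},
    {"dp": [-1.0, -5.0, -3.2], "roll": -0.159},
    {"dp": [-0.2, -5.1, -3.2], "roll": -0.159},
    {"dp": [0.6, -5.0, -3.2], "roll": -0.159},
  ],
)

```text
clock: 4.03
position: [0.1097, -0.644, 0.4559]
ee_rot: [0.959, -0.023, 0.008, 0.281]
contact_force: [0.3, -0.5, 1.2]
finger_gap: 0.0852
```

```bash
python3 st.py; python3 -c "
from h import *
plan([(.4,-.05,.42)])"
```

```text
4.025 [ 0.1097 -0.644   0.4559] [-1.467  0.161  1.414 -0.065  1.001 -1.399] F [ 0.3 -0.5  1.2] 0.08521880281497085
[[ 0.999 -0.049  0.002]
 [-0.04  -0.841 -0.54 ]
 [ 0.028  0.539 -0.842]]
{"dp": [2.2, -4.4, -2.4], "roll": 0.0},
{"dp": [2.2, -4.4, -2.4], "roll": 0.0},
{"dp": [2.2, -4.4, -2.4], "roll": 0.0},
{"dp": [2.2, -4.4, -2.4], "roll": 0.0},
{"dp": [2.2, -4.4, -2.4], "roll": 0.0},
{"dp": [2.2, -4.4, -2.4], "roll": 0.0},
{"dp": [2.2, -4.4, -2.4], "roll": 0.0},
{"dp": [2.2, -4.4, -2.4], "roll": 0.0},
{"dp": [2.2, -4.4, -2.4], "roll": 0.0},
{"dp": [2.2, -4.4, -2.4], "roll": 0.0},
{"dp": [2.2, -4.4, -2.4], "roll": 0.0},
{"dp": [2.2, -4.4, -2.4], "roll": 0.0},
```

>>> step_arm(
  commands=[
    {"dp": [2.2, -4.4, -2.4]},
    {"dp": [2.2, -4.4, -2.4]},
    {"dp": [2.2, -4.4, -2.4]},
    {"dp": [2.2, -4.4, -2.4]},
    {"dp": [2.2, -4.4, -2.4]},
    {"dp": [2.2, -4.4, -2.4]},
    {"dp": [2.2, -4.4, -2.4]},
    {"dp": [2.2, -4.4, -2.4]},
    {"dp": [2.2, -4.4, -2.4]},
    {"dp": [2.2, -4.4, -2.4]},
    {"dp": [2.2, -4.4, -2.4]},
    {"dp": [2.2, -4.4, -2.4]},
  ],
)

```text
invalid input at $.commands[0]: expected keys dp, roll
```

```bash
python3 st.py; python3 - <<'E'
from h import *
cv2.imwrite('pics/wrist1.png',ctrl.capture('wrist'))
E
```

```text
4.025 [ 0.1097 -0.644   0.4559] [-1.467  0.161  1.414 -0.065  1.001 -1.399] F [ 0.3 -0.5  1.2] 0.08521880281497085
[[ 0.999 -0.049  0.002]
 [-0.04  -0.841 -0.54 ]
 [ 0.028  0.539 -0.842]]
```

>>> step_arm(
  commands=[
    {"dp": [2.2, -4.4, -2.4], "roll": 0},
    {"dp": [2.2, -4.4, -2.4], "roll": 0},
    {"dp": [2.2, -4.4, -2.4], "roll": 0},
    {"dp": [2.2, -4.4, -2.4], "roll": 0},
    {"dp": [2.2, -4.4, -2.4], "roll": 0},
    {"dp": [2.2, -4.4, -2.4], "roll": 0},
    {"dp": [2.2, -4.4, -2.4], "roll": 0},
    {"dp": [2.2, -4.4, -2.4], "roll": 0},
    {"dp": [2.2, -4.4, -2.4], "roll": 0},
    {"dp": [2.2, -4.4, -2.4], "roll": 0},
    {"dp": [2.2, -4.4, -2.4], "roll": 0},
    {"dp": [2.2, -4.4, -2.4], "roll": 0},
  ],
)

```text
clock: 5.58
position: [0.3984, -0.0646, 0.4235]
ee_rot: [0.96, -0.026, 0.01, 0.279]
contact_force: [1.2, -1.4, 0.1]
finger_gap: 0.0855
```

```bash
python3 st.py; python3 - <<'E'
from h import *
cv2.imwrite('pics/wrist2.png',ctrl.capture('wrist'))
E
```

```text
5.575 [ 0.3984 -0.0646  0.4235] [ 0.119  0.062  1.614 -0.562  1.541  0.211] F [ 1.2 -1.4  0.1] 0.08554062170334185
[[ 0.999 -0.055  0.004]
 [-0.044 -0.843 -0.536]
 [ 0.033  0.535 -0.844]]
```

View pics/wrist2.png

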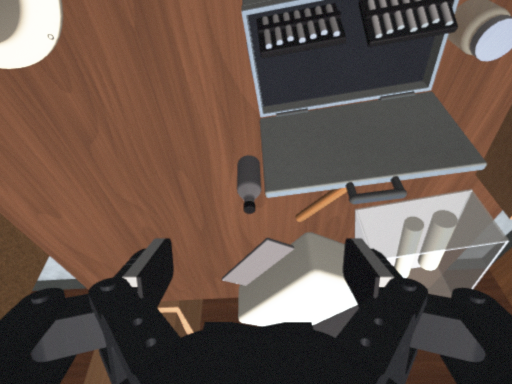

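```bash
python3 - <<'E'
from h import *
o=ctrl.get_obs();print(w2c(o['position']).round(1),CR.inv().apply(R.from_quat(o['ee_rot']).as_matrix().T).round(3))
plan([c2w((-100,0,220)),c2w((-88,0,136))])
E
```

```text
[ -59.3 -120.   422.6] [[ 0.159  0.987  0.033]
 [ 0.832 -0.152  0.533]
 [ 0.531 -0.058 -0.845]]
{"dp": [2.6, -4.0, 3.6], "roll": 0.0},
{"dp": [2.6, -4.0, 3.6], "roll": 0.0},
{"dp": [2.6, -4.0, 3.6], "roll": 0.0},
{"dp": [2.6, -4.0, 3.6], "roll": 0.0},
{"dp": [-0.0, -1.7, 3.9], "roll": 0.0},
{"dp": [-0.0, -1.7, 3.9], "roll": 0.0},
```

>>> step_arm(
  commands=[
    {"dp": [2.6, -4.0, 3.6], "roll": -0.06},
    {"dp": [2.6, -4.0, 3.6], "roll": 0},
    {"dp": [2.6, -4.0, 3.6], "roll": 0},
    {"dp": [2.6, -4.0, 3.6], "roll": 0},
    {"dp": [0, -0.8, 2.0], "roll": 0},
    {"dp": [0, 0, 0], "roll": 0},
  ],
)

```text
clock: 6.38
position: [0.5028, -0.0136, 0.1941]
ee_rot: [0.96, 0.003, -0.001, 0.279]
contact_force: [-0.1, -1.1, -0.2]
finger_gap: 0.0854
```

```bash
cat >> st.py <<'E'
print('case',w2c(o['position']).round(1),CR.inv().apply(Rt.as_matrix().T).round(3).tolist())
E
python3 st.py; python3 - <<'E'
from h import *
cv2.imwrite('pics/wrist3.png',ctrl.capture('wrist'))
plan([c2w((-88,0,136))])
E
```

```text
6.375 [ 0.5028 -0.0136  0.1941] [ 0.192  0.486  1.703 -0.614  1.153  0.498] F [-0.1 -1.1 -0.2] 0.08544547958132324
[[ 1.     0.007 -0.   ]
 [ 0.006 -0.844 -0.536]
 [-0.004  0.536 -0.844]]
case [-93.6 -13.2 194.1] [[0.112, 0.994, -0.004], [0.839, -0.093, 0.536], [0.532, -0.064, -0.844]]
{"dp": [0.7, -1.4, 2.6], "roll": 0.0},
{"dp": [0.7, -1.4, 2.6], "roll": 0.0},
```

View pics/wrist3.png

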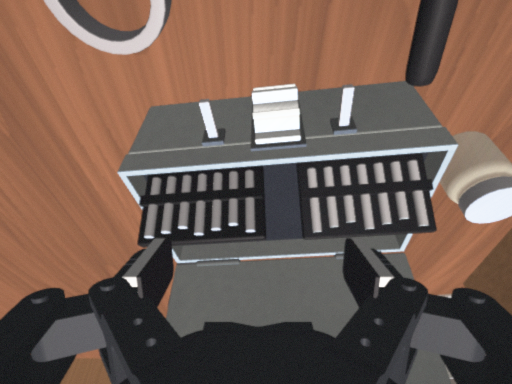

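```bash
python3 - <<'E'
from h import *
plan([c2w((-88,0,136)),c2w((-40,0,132)),c2w((-28,0,118)),c2w((-20,0,102))],maxd=.02)
E
```

```text
{"dp": [0.3, -0.7, 1.3], "roll": 0.0},
{"dp": [0.3, -0.7, 1.3], "roll": 0.0},
{"dp": [0.3, -0.7, 1.3], "roll": 0.0},
{"dp": [0.3, -0.7, 1.3], "roll": 0.0},
{"dp": [0.2, 1.3, 1.0], "roll": 0.0},
{"dp": [0.2, 1.3, 1.0], "roll": 0.0},
{"dp": [0.2, 1.3, 1.0], "roll": 0.0},
{"dp": [0.1, 0.3, 1.8], "roll": 0.0},
{"dp": [0.1, -0.2, 1.8], "roll": 0.0},
```

>>> step_arm(
  commands=[
    {"dp": [0.7, -1.4, 2.6], "roll": 0},
    {"dp": [0.7, -1.4, 2.6], "roll": 0},
    {"dp": [0.2, 1.3, 1.0], "roll": 0},
    {"dp": [0.2, 1.3, 1.0], "roll": 0},
    {"dp": [0.2, 1.3, 1.0], "roll": 0},
    {"dp": [0.1, 0.3, 1.8], "roll": 0},
  ],
)

```text
clock: 7.18
position: [0.5253, -0.0804, 0.1194]
ee_rot: [0.96, 0.002, 0.001, 0.279]
contact_force: [1.1, 0.9, 6.6]
finger_gap: 0.085
```

```bash
python3 st.py; python3 - <<'E'
from h import *
cv2.imwrite('pics/wrist4.png',ctrl.capture('wrist'))
E
```

```text
7.175 [ 0.5253 -0.0804  0.1194] [ 0.062  0.609  1.75  -0.716  0.955  0.532] F [1.1 0.9 6.6] 0.08502458997538438
[[ 1.     0.004  0.004]
 [ 0.005 -0.844 -0.537]
 [ 0.001  0.537 -0.844]]
case [-24.7   1.2 119.4] [[0.113, 0.994, 0.001], [0.838, -0.096, 0.537], [0.533, -0.06, -0.844]]
```

View pics/wrist4.png

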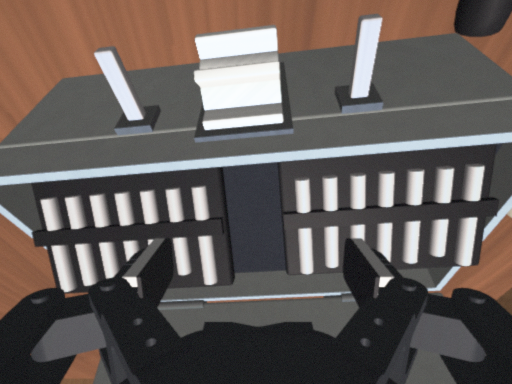

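>>> step_arm(
  commands=[
    {"dp": [0, -0.3, 0.8], "roll": 0},
    {"dp": [0, -0.4, 0.7], "roll": 0},
    {"dp": [0, -0.3, 0.5], "roll": 0},
  ],
)

```text
clock: 7.6
position: [0.5248, -0.0821, 0.0974]
ee_rot: [0.96, 0.003, 0.0, 0.281]
contact_force: [-14.4, 17.7, 89.4]
finger_gap: 0.0852
```

```bash
python3 st.py
```

```text
7.6 [ 0.5248 -0.0821  0.0974] [ 0.06   0.647  1.764 -0.744  0.918  0.573] F [-14.4  17.7  89.4] 0.08522708466579539
[[ 1.     0.006  0.003]
 [ 0.006 -0.843 -0.539]
 [-0.001  0.539 -0.843]]
case [-23.    0.6  97.4] [[0.112, 0.994, -0.001], [0.837, -0.094, 0.539], [0.535, -0.061, -0.843]]
```

>>> step_arm(
  commands=[
    {"dp": [0, 0.3, -0.5], "roll": 0},
    {"dp": [0, 2, -3.2], "roll": 0},
    {"dp": [0, 0, -5], "roll": 0},
    {"dp": [0, 0, -5], "roll": 0},
  ],
)

```text
clock: 8.1
position: [0.5239, -0.0266, 0.2253]
ee_rot: [0.96, 0.003, -0.0, 0.279]
contact_force: [1.7, -1.1, -0.5]
finger_gap: 0.0854
```

```bash
python3 st.py; python3 - <<'E'
from h import *
cv2.imwrite('pics/wrist5.png',ctrl.capture('wrist'))
E
```

```text
8.1 [ 0.5239 -0.0266  0.2253] [ 0.161  0.462  1.632 -0.6    1.215  0.418] F [ 1.7 -1.1 -0.5] 0.08543267369791595
[[ 1.     0.006  0.001]
 [ 0.005 -0.844 -0.536]
 [-0.002  0.536 -0.844]]
case [-78.2   6.2 225.3] [[0.113, 0.994, -0.002], [0.839, -0.094, 0.536], [0.532, -0.063, -0.844]]
```

View pics/wrist5.png

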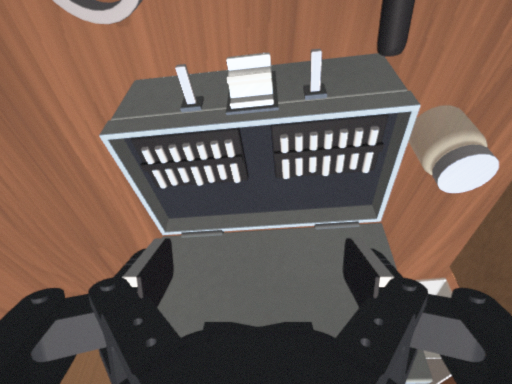

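```bash
cat > lid.py <<'E'
from h import *
def lidtcp(th,L=50,cl=0,Lz=50,h=11):
    o=ctrl.get_obs();M=CR.inv().apply(R.from_quat(o['ee_rot']).as_matrix().T)
    y=M[1]*np.array([1,0,1]); z=M[2]*np.array([1,0,1])
    if th>1.0:
        c=np.array([75-183*np.cos(th)+12*np.sin(th),0,100.5+183*np.sin(th)+12*np.cos(th)])
        tip=c+Lz*z+(h+cl)*y
    else:
        r=183-L
        tip=np.array([75-r*np.cos(th)+12*np.sin(th),0,100.5+r*np.sin(th)+12*np.cos(th)])+(h+cl)*y
    return tip-14*z
E
python3 - <<'E'
from lid import *
P=[np.array([-45,0,350]),lidtcp(1.67,cl=20,Lz=-30),lidtcp(1.67,cl=20,Lz=50)]
print(np.round(P,0)); plan([c2w(p) for p in P])
E
```

```text
[[-45.   0. 350.]
 [108.   0. 335.]
 [150.   0. 268.]]
{"dp": [-0.1, 3.2, -2.7], "roll": 0.0},
{"dp": [-0.1, 3.2, -2.7], "roll": 0.0},
{"dp": [-0.1, 3.2, -2.7], "roll": 0.0},
{"dp": [0.6, 4.0, 3.1], "roll": 0.0},
{"dp": [0.6, 4.0, 3.1], "roll": 0.0},
{"dp": [0.6, 4.0, 3.1], "roll": 0.0},
{"dp": [0.2, -0.0, 4.0], "roll": 0.0},
{"dp": [0.2, -0.0, 4.0], "roll": 0.0},
```

>>> step_arm(
  commands=[
    {"dp": [-0.1, 3.2, -2.7], "roll": 0},
    {"dp": [-0.1, 3.2, -2.7], "roll": 0},
    {"dp": [-0.1, 3.2, -2.7], "roll": 0},
    {"dp": [0, 1, -1], "roll": 0},
    {"dp": [0.6, 4.0, 3.1], "roll": 0},
    {"dp": [0.6, 4.0, 3.1], "roll": 0},
    {"dp": [0.6, 3.0, 4.1], "roll": 0},
    {"dp": [0, 0, 0], "roll": 0},
  ],
  jaw=0,
)

```text
clock: 9.15
position: [0.5395, -0.2181, 0.3273]
ee_rot: [0.96, 0.002, -0.002, 0.279]
contact_force: [0.1, 0.6, -0.0]
finger_gap: -0.0001
```

```bash
python3 st.py; python3 - <<'E'
from h import *
cv2.imwrite('pics/wrist6.png',ctrl.capture('wrist'))
a=ctrl.capture('scene');cv2.imwrite('pics/scene6.png',cv2.resize(a[60:245,170:320],None,fx=4,fy=3.2*1.25,interpolation=cv2.INTER_CUBIC)[:600])
E
```

```text
9.15 [ 0.5395 -0.2181  0.3273] [-0.195  0.346  1.505 -0.591  1.234 -0.015] F [ 0.1  0.6 -0. ] -0.00010202745945184195
[[ 1.     0.005 -0.003]
 [ 0.003 -0.844 -0.536]
 [-0.005  0.536 -0.844]]
case [113.8  -1.  327.3] [[0.116, 0.993, -0.005], [0.839, -0.095, 0.536], [0.532, -0.067, -0.844]]
```

View pics/wrist6.png

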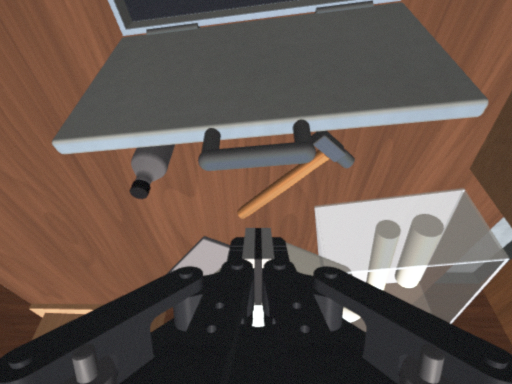

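View pics/scene6.png

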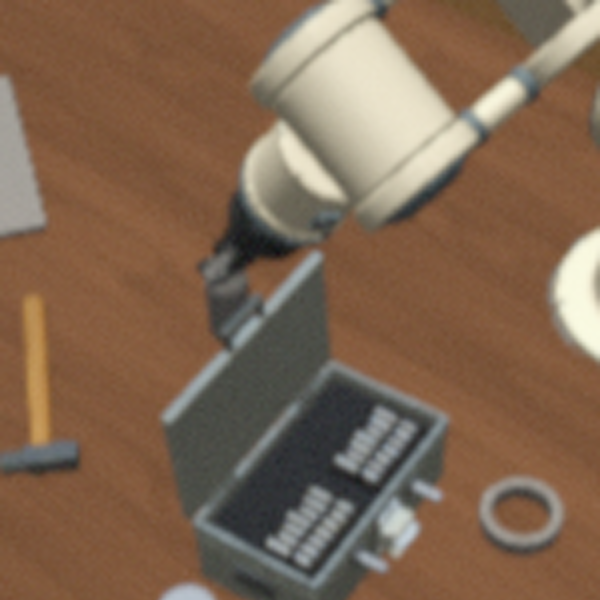

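```bash
python3 - <<'E'
from lid import *
p=cam('wrist')
for th in np.arange(1.5,1.9,.05):
    f=lambda r,h,y: proj(p,c2w((75-r*np.cos(th)+h*np.sin(th),y,100.5+r*np.sin(th)+h*np.cos(th)))).round(0)
    print(round(th,2),f(177,6,0),f(155,0,132),f(155,0,-132))
P=[lidtcp(1.67,cl=20,Lz=50)]
print(P);plan([c2w(q) for q in P])
E
```

```text
1.5 [249. 121.] [509.  64.] [ 25. 114.]
1.55 [252. 136.] [501.  79.] [ 34. 126.]
1.6 [254. 149.] [494.  93.] [ 43. 136.]
1.65 [256. 160.] [487. 105.] [ 51. 145.]
1.7 [257. 169.] [480. 116.] [ 59. 154.]
1.75 [259. 178.] [473. 126.] [ 67. 161.]
1.8 [260. 185.] [466. 134.] [ 74. 168.]
1.85 [262. 191.] [460. 142.] [ 81. 173.]
[array([150.23050831,   0.        , 267.62811363])]
{"dp": [0.2, -0.0, 3.6], "roll": 0.0},
{"dp": [0.2, -0.0, 3.6], "roll": 0.0},
```

```bash
python3 - <<'E'
from lid import *
o=ctrl.get_obs()
P=[lidtcp(1.67,cl=20,Lz=50),lidtcp(1.63),lidtcp(1.45),lidtcp(1.25),lidtcp(1.05),lidtcp(.85),lidtcp(.65),lidtcp(.45),lidtcp(.25),lidtcp(.1),lidtcp(0)]
print(np.round(P,0)); plan([c2w(p) for p in P],maxd=.045)
E
```

```text
[[150.   0. 268.]
 [126.   0. 258.]
 [ 93.   0. 259.]
 [ 57.   0. 253.]
 [ 23.   0. 241.]
 [ -2.   0. 226.]
 [-22.   0. 208.]
 [-38.   0. 187.]
 [-49.   0. 163.]
 [-54.   0. 143.]
 [-56.   0. 130.]]
{"dp": [0.2, -0.0, 3.6], "roll": 0.0},
{"dp": [0.2, -0.0, 3.6], "roll": 0.0},
{"dp": [-0.3, -2.5, -0.5], "roll": 0.0},
{"dp": [-0.4, -2.7, -1.8], "roll": 0.0},
{"dp": [-0.4, -3.3, -1.4], "roll": 0.0},
{"dp": [-0.4, -3.6, -0.8], "roll": 0.0},
{"dp": [-0.3, -2.9, -0.1], "roll": 0.0},
{"dp": [-0.2, -2.6, 0.4], "roll": 0.0},
{"dp": [-0.2, -2.5, 1.0], "roll": 0.0},
{"dp": [-0.1, -2.2, 1.4], "roll": 0.0},
{"dp": [-0.1, -1.5, 1.4], "roll": 0.0},
{"dp": [-0.0, -0.9, 1.0], "roll": 0.0},
```

>>> step_arm(
  commands=[
    {"dp": [0.2, 0, 3.6], "roll": 0},
    {"dp": [0.2, 0, 3.6], "roll": 0},
    {"dp": [-0.3, -2.5, -0.5], "roll": 0},
    {"dp": [-0.4, -2.7, -1.8], "roll": 0},
    {"dp": [-0.4, -3.3, -1.4], "roll": 0},
  ],
)

```text
clock: 9.88
position: [0.5333, -0.1611, 0.2548]
ee_rot: [0.96, 0.003, 0.0, 0.28]
contact_force: [0.4, -2.4, -0.0]
finger_gap: 0.0001
```

```bash
python3 st.py; python3 - <<'E'
from h import *
cv2.imwrite('pics/wrist7.png',ctrl.capture('wrist'))
E
```

```text
9.875 [ 0.5333 -0.1611  0.2548] [-0.091  0.411  1.625 -0.631  1.133  0.185] F [ 0.4 -2.4 -0. ] 7.332163994879948e-05
[[ 1.     0.006  0.003]
 [ 0.007 -0.844 -0.537]
 [-0.001  0.537 -0.844]]
case [ 56.4  -0.4 254.8] [[0.112, 0.994, -0.001], [0.839, -0.094, 0.537], [0.533, -0.061, -0.844]]
```

View pics/wrist7.png

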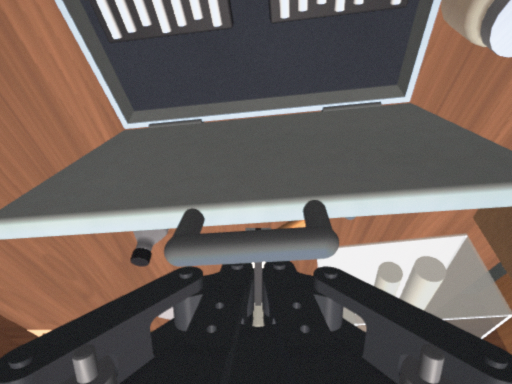

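Lid is following. Continue.

>>> step_arm(
  commands=[
    {"dp": [-0.4, -3.6, -0.8], "roll": 0},
    {"dp": [-0.3, -2.9, -0.1], "roll": 0},
    {"dp": [-0.2, -2.6, 0.4], "roll": 0},
    {"dp": [-0.2, -2.5, 1.0], "roll": 0},
  ],
)

```text
clock: 10.42
position: [0.5217, -0.0658, 0.188]
ee_rot: [0.96, 0.004, 0.001, 0.279]
contact_force: [2.3, -1.0, 1.3]
finger_gap: 0.0
```

```bash
python3 st.py; python3 - <<'E'
from h import *
cv2.imwrite('pics/wrist8.png',ctrl.capture('wrist'))
E
```

```text
10.425 [ 0.5217 -0.0658  0.188 ] [ 0.09   0.5    1.699 -0.646  1.093  0.43 ] F [ 2.3 -1.   1.3] 9.470662106176092e-06
[[ 1.     0.007  0.004]
 [ 0.008 -0.844 -0.536]
 [-0.001  0.536 -0.844]]
case [-39.6  -0.6 188. ] [[0.11, 0.994, -0.001], [0.839, -0.093, 0.536], [0.533, -0.06, -0.844]]
```

View pics/wrist8.png

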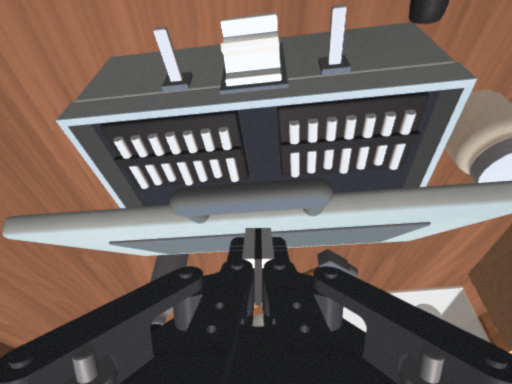

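>>> step_arm(
  commands=[
    {"dp": [-0.1, -2.2, 1.4], "roll": 0},
    {"dp": [-0.1, -1.5, 1.4], "roll": 0},
    {"dp": [0, -0.6, 0.8], "roll": 0},
  ],
)

```text
clock: 10.85
position: [0.5191, -0.05, 0.1342]
ee_rot: [0.96, 0.004, -0.0, 0.279]
contact_force: [-0.2, 1.4, 2.1]
finger_gap: 0.0003
```

```bash
python3 st.py
```

```text
10.85 [ 0.5191 -0.05    0.1342] [ 0.12   0.585  1.739 -0.68   1.011  0.539] F [-0.2  1.4  2.1] 0.0002939582053646616
[[ 1.     0.008  0.002]
 [ 0.007 -0.844 -0.536]
 [-0.003  0.536 -0.844]]
case [-55.5  -1.3 134.2] [[0.111, 0.994, -0.003], [0.839, -0.092, 0.536], [0.533, -0.062, -0.844]]
```

>>> step_arm(
  commands=[
    {"dp": [0, -0.1, 0.2], "roll": 0},
    {"dp": [0, -0.1, 0.2], "roll": 0},
  ],
)

```text
clock: 11.1
position: [0.5195, -0.0513, 0.1306]
ee_rot: [0.96, 0.003, 0.0, 0.279]
contact_force: [-1.2, 0.5, 2.1]
finger_gap: -0.0002
```

>>> step_arm(
  commands=[
    {"dp": [0, -0.1, 0.2], "roll": 0},
  ],
)

```text
clock: 11.22
position: [0.5195, -0.0515, 0.1282]
ee_rot: [0.96, 0.003, 0.0, 0.279]
contact_force: [0.6, 3.2, 9.4]
finger_gap: -0.0
```

>>> step_arm(
  commands=[
    {"dp": [0, -0.1, 0.2], "roll": 0},
  ],
)

```text
clock: 11.35
position: [0.5198, -0.0517, 0.1272]
ee_rot: [0.96, 0.003, 0.001, 0.28]
contact_force: [-10.2, 18.3, 51.7]
finger_gap: -0.0003
```

>>> step_arm(
  commands=[
    {"dp": [0, 0, 0], "roll": 0},
  ],
)

```text
clock: 11.48
position: [0.5197, -0.0516, 0.1275]
ee_rot: [0.96, 0.003, 0.001, 0.28]
contact_force: [-8.7, 12.1, 33.9]
finger_gap: 0.0002
```

```bash
python3 - <<'E'
from h import *
plan([c2w((-85,0,175)),c2w((-155,0,130))])
E
```

```text
{"dp": [-0.3, -0.1, -5.7], "roll": 0.0},
{"dp": [-0.4, -4.1, 0.0], "roll": 0.0},
{"dp": [-0.4, -4.1, 0.0], "roll": 0.0},
```

>>> step_arm(
  commands=[
    {"dp": [0, 0.2, -0.5], "roll": 0},
    {"dp": [-0.2, 0, -5.2], "roll": 0},
    {"dp": [-0.4, -4.1, 0], "roll": 0},
    {"dp": [-0.4, -4.1, 0], "roll": 0},
    {"dp": [0, 0, 0], "roll": 0},
  ],
)

```text
clock: 12.1
position: [0.5081, 0.048, 0.1297]
ee_rot: [0.96, 0.004, -0.001, 0.279]
contact_force: [-0.6, -0.8, 0.2]
finger_gap: 0.0
```

```bash
python3 st.py; python3 - <<'E'
from h import *
a=ctrl.capture('wrist');cv2.imwrite('pics/wrist9.png',a);np.save('w9.npy',a)
a=ctrl.capture('scene');cv2.imwrite('pics/scene9.png',cv2.resize(a[110:240,190:320],None,fx=4,fy=4,interpolation=cv2.INTER_CUBIC))
E
```

```text
12.1 [0.5081 0.048  0.1297] [ 0.302  0.612  1.69  -0.609  1.109  0.645] F [-0.6 -0.8  0.2] 1.0603915649453745e-05
[[ 1.     0.009  0.001]
 [ 0.008 -0.844 -0.536]
 [-0.004  0.536 -0.844]]
case [-154.2   -0.7  129.7] [[0.11, 0.994, -0.004], [0.839, -0.091, 0.536], [0.533, -0.062, -0.844]]
```

View pics/wrist9.png

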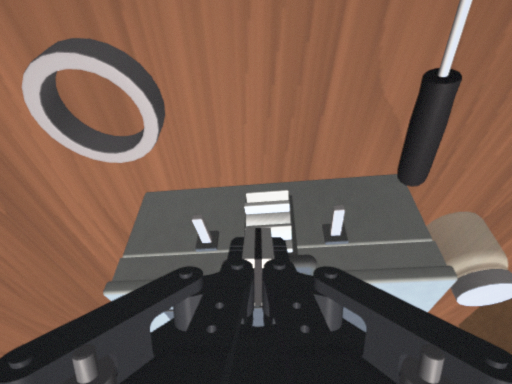

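View pics/scene9.png

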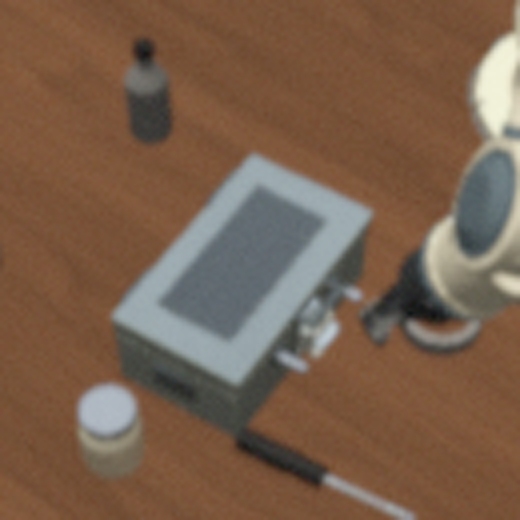

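```bash
python3 - <<'E'
from h import *
a=np.load('w9.npy')[170:270,180:360];cv2.imwrite('pics/w9z.png',cv2.resize(a,None,fx=4.4,fy=4.4,interpolation=cv2.INTER_CUBIC))
p=cam('wrist')
for c in [(-111,54,67),(-111,-54,67),(-75,54,67),(-75,-54,67)]+[(-80-28*np.cos(t),y,55+28*np.sin(t)) for t in (0,-.785,.785,-1.57) for y in(18,-18)]: print(c,((proj(p,c2w(c))-[180,170])*4.4+1.7).round(0))
E
```

```text
(-111, 54, 67) [698. 144.]
(-111, -54, 67) [ 67. 187.]
(-75, 54, 67) [679. 267.]
(-75, -54, 67) [117. 300.]
(np.float64(-108.0), 18, np.float64(55.0)) [477. 117.]
(np.float64(-108.0), -18, np.float64(55.0)) [277. 131.]
(np.float64(-99.8068715366816), 18, np.float64(35.20889492904975)) [472.  68.]
(np.float64(-99.8068715366816), -18, np.float64(35.20889492904975)) [287.  82.]
(np.float64(-99.8068715366816), 18, np.float64(74.79110507095025)) [487. 235.]
(np.float64(-99.8068715366816), -18, np.float64(74.79110507095025)) [279. 248.]
(np.float64(-80.02229714790053), 18, np.float64(27.00000887790863)) [473. 104.]
(np.float64(-80.02229714790053), -18, np.float64(27.00000887790863)) [302. 117.]
```

View pics/w9z.png

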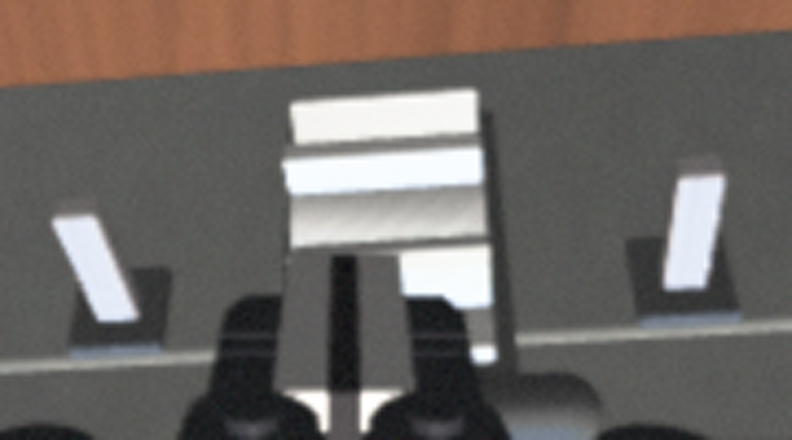

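```bash
python3 - <<'E'
import re
s=open('h.py').read()
s=s.replace("CT=np.array([.527,-.105,0])\nCR=R.from_euler('z',CY)","CR=R.from_euler('z',CY); CT=np.array([.527,-.105,0])+CR.apply([.0047,.001,0])")
open('h.py','w').write(s)
E
python3 - <<'E'
from h import *
p=cam('wrist')
z=lambda c:((proj(p,c2w(c))-[180,170])*4.4+1.7).round(0)
for c in [(-111,54,67),(-111,-54,67),(-75,54,67),(-75,-54,67),(-75,18,55)]: print(c,z(c))
def pt(a,r,s,y): # angle above level at front, s offset toward up-perp
    a=np.radians(a); return (-80-r*np.cos(a)+s*np.sin(a), y, 55+r*np.sin(a)+s*np.cos(a))
for a in range(-10,26,5):
    print(a,*[ [z(pt(a+k,28,s,18)).tolist() for s in(-2.5,2.5)] for k in(-45,0,45)])
E
```

```text
(-111, 54, 67) [701. 161.]
(-111, -54, 67) [ 80. 203.]
(-75, 54, 67) [682. 280.]
(-75, -54, 67) [128. 313.]
(-75, 18, 55) [488. 241.]
-10 [[477.0, 87.0], [477.0, 84.0]] [[481.0, 107.0], [483.0, 124.0]] [[490.0, 208.0], [492.0, 237.0]]
-5 [[477.0, 85.0], [478.0, 83.0]] [[482.0, 115.0], [484.0, 134.0]] [[491.0, 222.0], [493.0, 251.0]]
0 [[477.0, 84.0], [478.0, 85.0]] [[483.0, 123.0], [485.0, 144.0]] [[492.0, 236.0], [494.0, 265.0]]
5 [[478.0, 83.0], [478.0, 87.0]] [[484.0, 133.0], [486.0, 156.0]] [[493.0, 250.0], [495.0, 278.0]]
10 [[478.0, 85.0], [479.0, 90.0]] [[485.0, 144.0], [487.0, 168.0]] [[494.0, 264.0], [496.0, 291.0]]
15 [[478.0, 87.0], [480.0, 95.0]] [[486.0, 156.0], [488.0, 181.0]] [[495.0, 277.0], [497.0, 303.0]]
20 [[479.0, 90.0], [480.0, 100.0]] [[487.0, 168.0], [489.0, 195.0]] [[496.0, 290.0], [497.0, 315.0]]
25 [[480.0, 94.0], [481.0, 107.0]] [[488.0, 181.0], [490.0, 209.0]] [[497.0, 303.0], [498.0, 325.0]]
```

```bash
cat > wh.py <<'E'
from h import *
def axes():
    M=CR.inv().apply(R.from_quat(ctrl.get_obs()['ee_rot']).as_matrix().T); return M
def P(a,r=28,s=2.5):
    a=np.radians(a); return np.array([-80-r*np.cos(a)+s*np.sin(a),0,55+r*np.sin(a)+s*np.cos(a)])
def tcp(a,t=6,back=0):
    M=axes();y=M[1]*[1,0,1];z=M[2]*[1,0,1]
    return P(a)-t*y-(14+back)*z
E
python3 - <<'E'
from wh import *
o=ctrl.get_obs();print(w2c(o['position']).round(1))
W=[tcp(14,back=30),tcp(14,back=6),tcp(0),tcp(-15),tcp(-33)]
print(np.round(W,1));plan([c2w(w) for w in W],maxd=.04)
E
```

```text
[-157.1   -1.3  130.9]
[[-135.     0.    98.1]
 [-122.3    0.    77.9]
 [-120.5    0.    66.1]
 [-120.2    0.    58.8]
 [-117.3    0.    50.4]]
{"dp": [0.4, 0.1, 3.9], "roll": 0.0},
{"dp": [0.1, -0.0, 2.4], "roll": 0.0},
{"dp": [0.0, -0.5, 1.1], "roll": 0.0},
{"dp": [0.0, -0.4, 0.6], "roll": 0.0},
{"dp": [0.0, -0.2, 0.9], "roll": 0.0},
```

>>> step_arm(
  commands=[
    {"dp": [0.4, 0.1, 3.9], "roll": 0},
    {"dp": [0.1, 0, 2.4], "roll": 0},
    {"dp": [0, -0.3, 0.5], "roll": 0},
    {"dp": [0, -0.2, 0.5], "roll": 0},
    {"dp": [0, -0.4, 0.7], "roll": 0},
    {"dp": [0, -0.1, 0.5], "roll": 0},
    {"dp": [0, -0.1, 0.5], "roll": 0},
  ],
)

```text
clock: 13.08
position: [0.5144, 0.0081, 0.0492]
ee_rot: [0.961, 0.003, 0.001, 0.278]
contact_force: [-3.3, 28.6, 4.0]
finger_gap: -0.0004
```

```bash
python3 st.py; python3 - <<'E'
from h import *
a=ctrl.capture('wrist')[130:320,130:390];cv2.imwrite('pics/w10z.png',cv2.resize(a,None,fx=3,fy=3,interpolation=cv2.INTER_CUBIC))
E
```

```text
13.075 [0.5144 0.0081 0.0492] [ 0.227  0.738  1.753 -0.711  0.925  0.737] F [-3.3 28.6  4. ] -0.00037145332808550386
[[ 1.     0.006  0.004]
 [ 0.007 -0.845 -0.534]
 [ 0.     0.534 -0.845]]
case [-1.185e+02 -1.000e-01  4.920e+01] [[0.112, 0.994, 0.0], [0.84, -0.094, 0.534], [0.531, -0.06, -0.845]]
```

View pics/w10z.png

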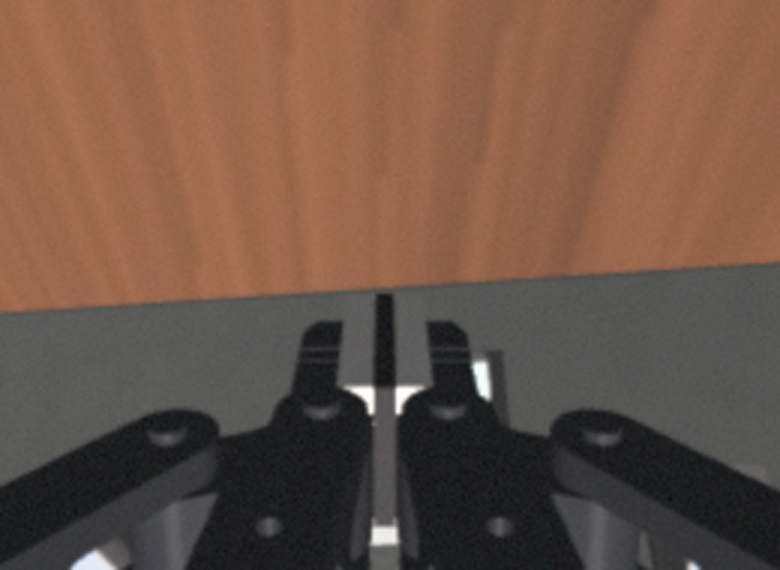

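```bash
python3 - <<'E'
from wh import *
plan([c2w((-150,0,70)),c2w((-142,0,146))])
E
```

```text
{"dp": [-0.3, -1.5, -3.5], "roll": 0.0},
{"dp": [0.0, 2.4, -3.0], "roll": 0.0},
{"dp": [0.0, 2.4, -3.0], "roll": 0.0},
```

>>> step_arm(
  commands=[
    {"dp": [-0.1, -0.8, -0.6], "roll": 0},
    {"dp": [-0.3, -1.0, -3.0], "roll": 0},
    {"dp": [0, 2.4, -3.0], "roll": 0},
    {"dp": [0, 2.4, -3.0], "roll": 0},
    {"dp": [0, 0, 0], "roll": 0},
  ],
)

```text
clock: 13.75
position: [0.5107, 0.0331, 0.1489]
ee_rot: [0.96, 0.003, 0.002, 0.279]
contact_force: [-1.1, 0.1, -1.0]
finger_gap: -0.0002
```

```bash
cat > look.py <<'E'
import sys
from wh import *
o=ctrl.get_obs();p=cam('wrist');a=ctrl.capture('wrist');n=sys.argv[1]
print(o['clock'],w2c(o['position']).round(1),o['contact_force'].round(1))
s=[proj(p,c2w(c)) for c in [(-111,54,67),(-111,-54,67)]];m=np.mean(s,0).astype(int)
x0,y0=max(m[0]-90,0),max(m[1]-60,0)
z=lambda c:((proj(p,c2w(c))-[x0,y0])*4.4+1.7).round(0)
b=a[y0:y0+135,x0:x0+180]
b=cv2.resize(b,None,fx=4.4,fy=4.4,interpolation=cv2.INTER_CUBIC);cv2.imwrite(f'pics/{n}.png',b)
print('studs',[z(c).tolist() for c in [(-111,54,67),(-111,-54,67),(-75,54,67),(-75,-54,67)]])
for a_ in range(-40,86,5): print(a_,[z(P(a_,28,q)+[0,18,0]).tolist() for q in(-2.5,2.5)],z(P(a_,19,2.5)+[0,18,0]).tolist())
E
python3 look.py w11
```

```text
13.75 [-143.8   -0.8  148.9] [-1.1  0.1 -1. ]
studs [[706.0, 242.0], [92.0, 290.0], [690.0, 374.0], [141.0, 413.0]]
-40 [[486.0, 183.0], [487.0, 184.0]] [490.0, 230.0]
-35 [[487.0, 182.0], [488.0, 186.0]] [491.0, 232.0]
-30 [[487.0, 183.0], [488.0, 189.0]] [491.0, 235.0]
-25 [[488.0, 186.0], [489.0, 194.0]] [492.0, 238.0]
-20 [[488.0, 189.0], [489.0, 199.0]] [492.0, 243.0]
-15 [[489.0, 193.0], [490.0, 206.0]] [493.0, 248.0]
-10 [[489.0, 199.0], [491.0, 214.0]] [493.0, 254.0]
-5 [[490.0, 206.0], [492.0, 223.0]] [494.0, 260.0]
0 [[491.0, 213.0], [493.0, 232.0]] [495.0, 267.0]
5 [[492.0, 222.0], [494.0, 243.0]] [495.0, 274.0]
10 [[493.0, 232.0], [495.0, 255.0]] [496.0, 282.0]
15 [[494.0, 243.0], [496.0, 267.0]] [497.0, 291.0]
20 [[495.0, 254.0], [497.0, 280.0]] [497.0, 299.0]
25 [[496.0, 266.0], [498.0, 293.0]] [498.0, 308.0]
30 [[497.0, 279.0], [499.0, 307.0]] [499.0, 317.0]
35 [[498.0, 293.0], [500.0, 321.0]] [499.0, 326.0]
40 [[499.0, 306.0], [501.0, 334.0]] [500.0, 335.0]
45 [[500.0, 320.0], [502.0, 348.0]] [501.0, 344.0]
50 [[501.0, 334.0], [503.0, 362.0]] [501.0, 353.0]
55 [[502.0, 348.0], [504.0, 375.0]] [502.0, 362.0]
60 [[503.0, 361.0], [505.0, 387.0]] [502.0, 370.0]
65 [[504.0, 374.0], [506.0, 399.0]] [503.0, 377.0]
70 [[505.0, 387.0], [506.0, 411.0]] [503.0, 385.0]
75 [[506.0, 399.0], [507.0, 421.0]] [504.0, 391.0]
80 [[506.0, 410.0], [508.0, 430.0]] [504.0, 397.0]
85 [[507.0, 421.0], [508.0, 439.0]] [504.0, 403.0]
```

View pics/w11.png

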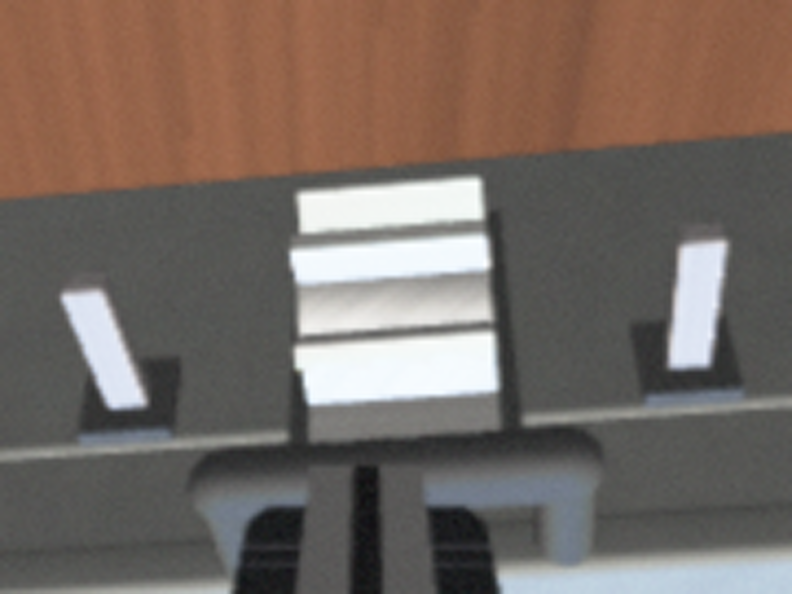

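```bash
python3 - <<'E'
from wh import *
W=[(-150,0,110),tcp(12,t=8,back=6),tcp(0,t=8),tcp(-15,t=8),tcp(-30,t=8)]
print(np.round(W,1));plan([c2w(w) for w in W],maxd=.05)
E
```

```text
[[-150.     0.   110. ]
 [-124.2    0.    75.9]
 [-122.2    0.    65. ]
 [-121.9    0.    57.7]
 [-119.7    0.    50.7]]
{"dp": [0.1, -2.5, 2.8], "roll": 0.0},
{"dp": [0.3, 0.3, 4.3], "roll": 0.0},
{"dp": [0.0, -0.4, 1.0], "roll": 0.0},
{"dp": [0.0, -0.4, 0.6], "roll": 0.0},
{"dp": [0.0, -0.2, 0.7], "roll": 0.0},
```

>>> step_arm(
  commands=[
    {"dp": [0.1, -2.5, 2.8], "roll": 0},
    {"dp": [0.3, 0.3, 4.3], "roll": 0},
    {"dp": [0, -0.2, 0.5], "roll": 0},
    {"dp": [0, -0.2, 0.5], "roll": 0},
    {"dp": [0, -0.4, 0.6], "roll": 0},
  ],
)

```text
clock: 14.42
position: [0.5139, 0.0119, 0.0574]
ee_rot: [0.96, 0.003, 0.0, 0.279]
contact_force: [-0.3, 0.0, 2.2]
finger_gap: -0.0001
```

```bash
python3 st.py; python3 - <<'E'
from h import *
a=ctrl.capture('wrist')[130:320,130:390];cv2.imwrite('pics/w12z.png',cv2.resize(a,None,fx=3,fy=3,interpolation=cv2.INTER_CUBIC))
E
```

```text
14.425 [0.5139 0.0119 0.0574] [ 0.235  0.725  1.747 -0.7    0.945  0.728] F [-0.3  0.   2.2] -6.166431521381827e-05
[[ 1.     0.006  0.002]
 [ 0.006 -0.844 -0.536]
 [-0.001  0.536 -0.844]]
case [-1.224e+02 -1.000e-01  5.740e+01] [[0.112, 0.994, -0.001], [0.839, -0.094, 0.536], [0.533, -0.061, -0.844]]
```

View pics/w12z.png

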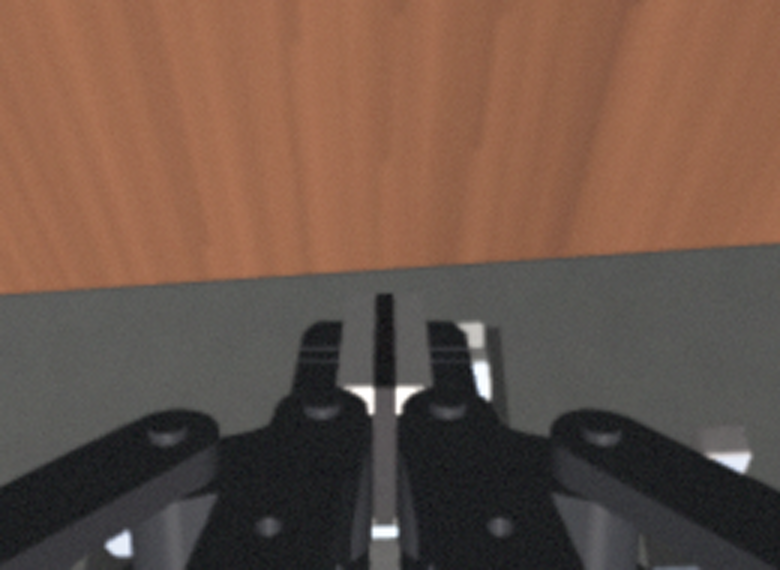

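>>> step_arm(
  commands=[
    {"dp": [0, -0.2, 0.5], "roll": 0},
    {"dp": [0, 0, 0], "roll": 0},
  ],
)

```text
clock: 14.72
position: [0.5138, 0.0106, 0.0517]
ee_rot: [0.96, 0.003, -0.0, 0.279]
contact_force: [-0.2, 0.8, -0.1]
finger_gap: 0.0001
```

>>> step_arm(
  commands=[
    {"dp": [-0.1, -0.8, -0.6], "roll": 0},
    {"dp": [-0.3, -1.0, -3.0], "roll": 0},
    {"dp": [0, 2.4, -3.0], "roll": 0},
    {"dp": [0, 2.4, -2.6], "roll": 0},
    {"dp": [0, 0, 0], "roll": 0},
  ],
)

```text
clock: 15.35
position: [0.5106, 0.0351, 0.1477]
ee_rot: [0.96, 0.003, 0.002, 0.279]
contact_force: [-1.0, 0.1, -0.1]
finger_gap: -0.0003
```

```bash
python3 look.py w13
```

```text
15.35 [-145.8   -0.7  147.7] [-1.   0.1 -0.1]
studs [[705.0, 246.0], [93.0, 294.0], [689.0, 377.0], [142.0, 415.0]]
-40 [[487.0, 185.0], [487.0, 187.0]] [491.0, 233.0]
-35 [[487.0, 185.0], [488.0, 189.0]] [491.0, 235.0]
-30 [[487.0, 187.0], [488.0, 192.0]] [491.0, 238.0]
-25 [[488.0, 189.0], [489.0, 197.0]] [492.0, 242.0]
-20 [[488.0, 192.0], [489.0, 203.0]] [492.0, 246.0]
-15 [[489.0, 197.0], [490.0, 209.0]] [493.0, 251.0]
-10 [[489.0, 202.0], [491.0, 217.0]] [493.0, 257.0]
-5 [[490.0, 209.0], [492.0, 226.0]] [494.0, 263.0]
0 [[491.0, 217.0], [493.0, 236.0]] [495.0, 270.0]
5 [[492.0, 226.0], [494.0, 247.0]] [495.0, 278.0]
10 [[493.0, 236.0], [495.0, 259.0]] [496.0, 286.0]
15 [[494.0, 246.0], [496.0, 271.0]] [497.0, 294.0]
20 [[495.0, 258.0], [497.0, 284.0]] [497.0, 303.0]
25 [[496.0, 270.0], [498.0, 297.0]] [498.0, 311.0]
30 [[497.0, 283.0], [499.0, 311.0]] [499.0, 320.0]
35 [[498.0, 296.0], [500.0, 324.0]] [499.0, 329.0]
40 [[499.0, 310.0], [501.0, 338.0]] [500.0, 339.0]
45 [[500.0, 324.0], [502.0, 352.0]] [501.0, 347.0]
50 [[501.0, 338.0], [503.0, 365.0]] [501.0, 356.0]
55 [[502.0, 351.0], [504.0, 378.0]] [502.0, 365.0]
60 [[503.0, 365.0], [505.0, 391.0]] [503.0, 373.0]
65 [[504.0, 378.0], [506.0, 403.0]] [503.0, 380.0]
70 [[505.0, 390.0], [506.0, 414.0]] [503.0, 388.0]
75 [[506.0, 402.0], [507.0, 424.0]] [504.0, 394.0]
80 [[506.0, 413.0], [508.0, 433.0]] [504.0, 400.0]
85 [[507.0, 424.0], [508.0, 442.0]] [504.0, 406.0]
```

View pics/w13.png

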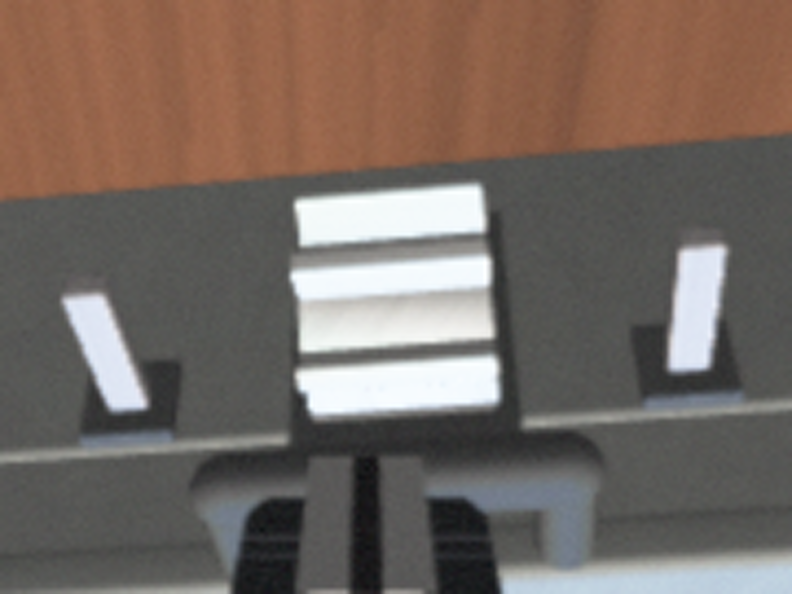

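>>> step_arm(
  commands=[
    {"dp": [0.1, -2.5, 2.7], "roll": 0},
    {"dp": [0.3, 0.3, 4.0], "roll": 0},
    {"dp": [0, -0.2, 0.5], "roll": 0},
    {"dp": [0, -0.2, 0.5], "roll": 0},
    {"dp": [0, -0.4, 0.6], "roll": 0},
    {"dp": [0, -0.2, 0.5], "roll": 0},
    {"dp": [0, 0, 0], "roll": 0},
  ],
)

```text
clock: 16.27
position: [0.5135, 0.0144, 0.0539]
ee_rot: [0.96, 0.003, -0.0, 0.279]
contact_force: [-0.3, 0.8, -0.1]
finger_gap: 0.0002
```

>>> step_arm(
  commands=[
    {"dp": [-0.1, -0.8, -0.6], "roll": 0},
    {"dp": [-0.3, -1.0, -3.0], "roll": 0},
    {"dp": [0, 2.4, -3.0], "roll": 0},
    {"dp": [0, 2.4, -2.6], "roll": 0},
    {"dp": [0, 0, 0], "roll": 0},
  ],
)

```text
clock: 16.9
position: [0.5106, 0.039, 0.1502]
ee_rot: [0.96, 0.003, 0.002, 0.279]
contact_force: [0.5, 0.8, -0.4]
finger_gap: 0.0004
```

```bash
python3 look.py w14 | head -2
```

```text
16.9 [-149.6   -0.2  150.2] [ 0.5  0.8 -0.4]
studs [[698.0, 243.0], [98.0, 289.0], [683.0, 370.0], [145.0, 408.0]]
```

View pics/w14.png

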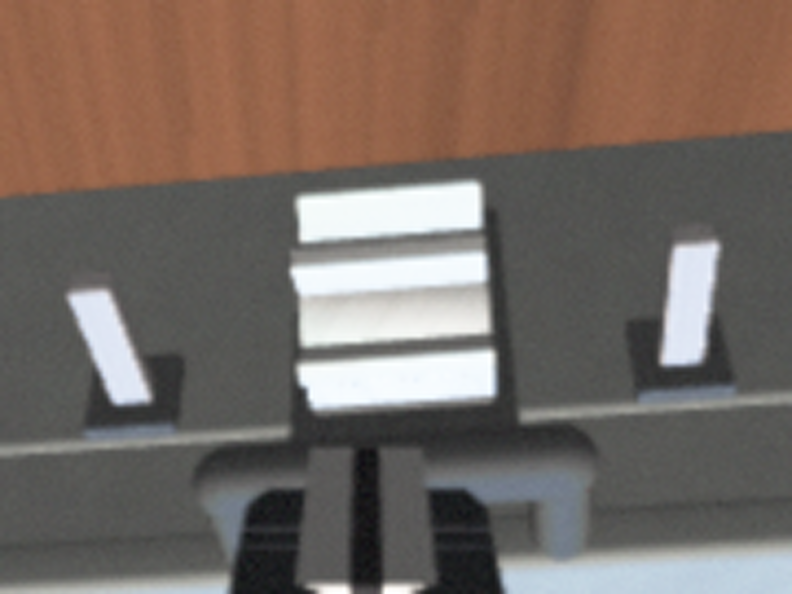

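```bash
python3 - <<'E'
from wh import *
W=[(-146,0,110),tcp(11,t=-1,back=8),tcp(11,t=-1),tcp(-5,t=-1),tcp(-20,t=-1),tcp(-35,t=0)]
print(np.round(W,1));plan([c2w(w) for w in W],maxd=.055)
E
```

```text
[[-146.     0.   110. ]
 [-117.9    0.    81.9]
 [-113.6    0.    75.2]
 [-114.7    0.    67.4]
 [-113.8    0.    60.1]
 [-111.8    0.    52.8]]
{"dp": [0.1, -1.8, 3.5], "roll": 0.0},
{"dp": [0.3, 0.9, 3.9], "roll": 0.0},
{"dp": [0.0, -0.0, 0.8], "roll": 0.0},
{"dp": [-0.0, -0.5, 0.6], "roll": 0.0},
{"dp": [0.0, -0.3, 0.7], "roll": 0.0},
{"dp": [0.0, -0.2, 0.7], "roll": 0.0},
```

>>> step_arm(
  commands=[
    {"dp": [0.1, -1.8, 3.5], "roll": 0},
    {"dp": [0.3, 0.9, 3.9], "roll": 0},
    {"dp": [0, 0, 0.8], "roll": 0},
    {"dp": [0, -0.5, 0.6], "roll": 0},
  ],
)

```text
clock: 17.45
position: [0.5139, 0.0056, 0.0654]
ee_rot: [0.961, 0.003, 0.001, 0.277]
contact_force: [-6.9, 39.7, 22.6]
finger_gap: 0.0002
```

```bash
python3 st.py; python3 - <<'E'
from h import *
a=ctrl.capture('wrist')[170:300,170:350];cv2.imwrite('pics/w15z.png',cv2.resize(a,None,fx=4,fy=4,interpolation=cv2.INTER_CUBIC))
E
```

```text
17.45 [0.5139 0.0056 0.0654] [ 0.222  0.708  1.75  -0.696  0.947  0.708] F [-6.9 39.7 22.6] 0.000167716250484744
[[ 1.     0.005  0.003]
 [ 0.006 -0.846 -0.533]
 [-0.     0.533 -0.846]]
case [-116.1   -0.9   65.4] [[0.112, 0.994, -0.0], [0.841, -0.095, 0.533], [0.53, -0.06, -0.846]]
```

View pics/w15z.png

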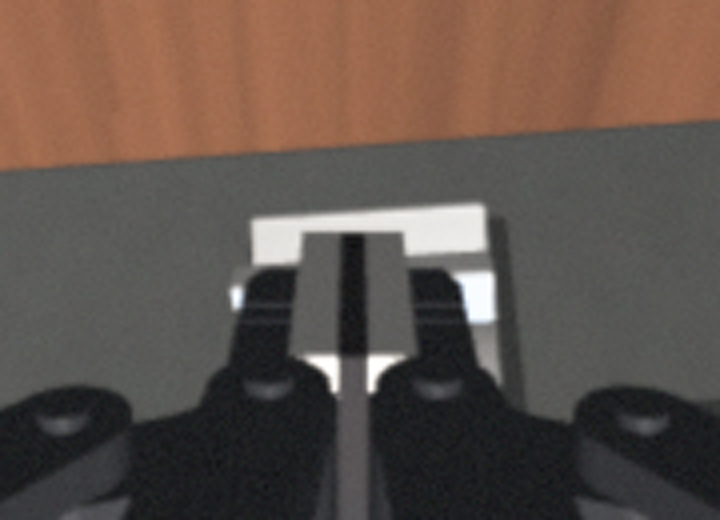

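```bash
python3 - <<'E'
from wh import *
p=cam('wrist')
z=lambda c:((proj(p,c2w(c))-[170,170])*4+1.5).round(0)[1]
for a in range(-60,60,6): print(a,z(P(a,28,-2.5)+[0,18,0]),z(P(a,28,2.5)+[0,18,0]),z(P(a,19,2.5)+[0,18,0]))
o=ctrl.get_obs(); M=R.from_quat(o['ee_rot'])
for q in [(0,0,.014),(0,-.011,.014),(0,.011,.014),(.0145,-.011,.014)]: print(q,((proj(p,o['position']+M.apply(q))-[170,170])*4+1.5).round(0))
E
```

```text
-60 217.0 214.0 272.0
-54 214.0 214.0 274.0
-48 214.0 217.0 277.0
-42 215.0 222.0 282.0
-36 218.0 229.0 288.0
-30 224.0 239.0 295.0
-24 232.0 250.0 304.0
-18 242.0 264.0 314.0
-12 254.0 280.0 326.0
-6 269.0 298.0 338.0
0 285.0 317.0 352.0
6 303.0 338.0 366.0
12 324.0 361.0 381.0
18 345.0 384.0 396.0
24 368.0 408.0 411.0
30 391.0 432.0 426.0
36 415.0 455.0 441.0
42 439.0 478.0 456.0
48 462.0 500.0 469.0
54 485.0 520.0 482.0
(0, 0, 0.014) [355. 292.]
(0, -0.011, 0.014) [356. 216.]
(0, 0.011, 0.014) [355. 365.]
(0.0145, -0.011, 0.014) [465. 216.]
```

>>> step_arm(
  commands=[
    {"dp": [0, -0.8, -0.5], "roll": 0},
    {"dp": [0, -0.8, -1.5], "roll": 0},
    {"dp": [0, 1.2, -3.5], "roll": 0},
    {"dp": [0, 2.6, -2.6], "roll": 0},
    {"dp": [0, 0, 0], "roll": 0},
  ],
)

```text
clock: 18.12
position: [0.5146, 0.0285, 0.1485]
ee_rot: [0.96, 0.003, 0.002, 0.279]
contact_force: [-0.7, 0.0, 0.6]
finger_gap: 0.0001
```

```bash
python3 look.py w16
```

```text
18.125 [-138.7    2.5  148.5] [-0.7  0.   0.6]
studs [[711.0, 241.0], [88.0, 291.0], [696.0, 378.0], [140.0, 417.0]]
-40 [[491.0, 184.0], [491.0, 184.0]] [494.0, 231.0]
-35 [[491.0, 183.0], [491.0, 186.0]] [495.0, 233.0]
-30 [[491.0, 184.0], [491.0, 190.0]] [495.0, 236.0]
-25 [[491.0, 186.0], [492.0, 194.0]] [495.0, 240.0]
-20 [[491.0, 189.0], [492.0, 200.0]] [496.0, 244.0]
-15 [[492.0, 194.0], [493.0, 206.0]] [496.0, 249.0]
-10 [[492.0, 199.0], [494.0, 214.0]] [496.0, 255.0]
-5 [[493.0, 206.0], [494.0, 223.0]] [497.0, 261.0]
0 [[494.0, 214.0], [495.0, 233.0]] [498.0, 268.0]
5 [[494.0, 223.0], [496.0, 244.0]] [498.0, 276.0]
10 [[495.0, 232.0], [497.0, 255.0]] [499.0, 284.0]
15 [[496.0, 243.0], [498.0, 268.0]] [499.0, 292.0]
20 [[497.0, 255.0], [499.0, 281.0]] [500.0, 301.0]
25 [[498.0, 267.0], [500.0, 294.0]] [501.0, 310.0]
30 [[499.0, 280.0], [501.0, 308.0]] [502.0, 319.0]
35 [[500.0, 294.0], [502.0, 322.0]] [502.0, 328.0]
40 [[501.0, 307.0], [503.0, 336.0]] [503.0, 338.0]
45 [[502.0, 321.0], [504.0, 350.0]] [504.0, 347.0]
50 [[503.0, 336.0], [505.0, 364.0]] [504.0, 356.0]
55 [[504.0, 350.0], [506.0, 377.0]] [505.0, 364.0]
60 [[505.0, 363.0], [507.0, 390.0]] [506.0, 373.0]
65 [[506.0, 377.0], [508.0, 402.0]] [506.0, 381.0]
70 [[507.0, 390.0], [509.0, 414.0]] [507.0, 388.0]
75 [[508.0, 402.0], [510.0, 425.0]] [507.0, 395.0]
80 [[509.0, 413.0], [510.0, 434.0]] [507.0, 401.0]
85 [[510.0, 424.0], [511.0, 443.0]] [508.0, 407.0]
```

View pics/w16.png

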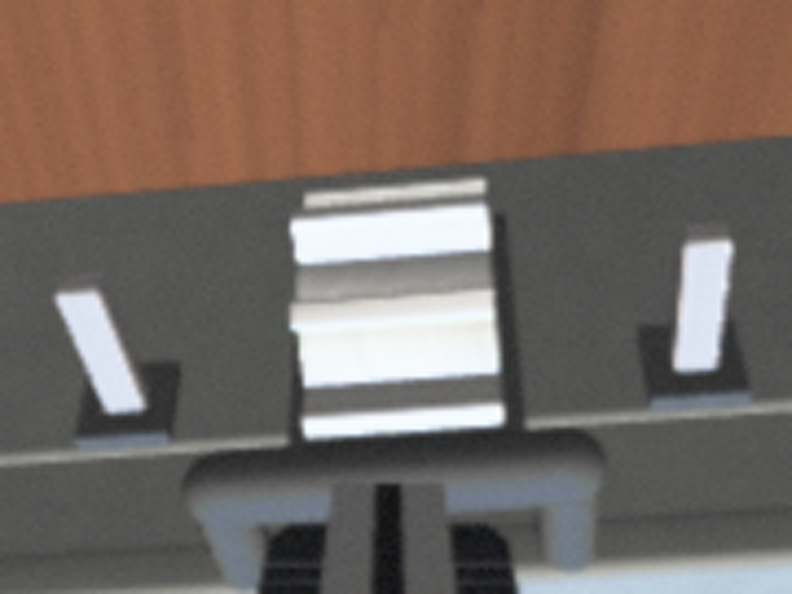

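```bash
python3 - <<'E'
from wh import *
W=[(-146,0,112),tcp(30,t=5,back=11),tcp(30,t=5,back=3.4),tcp(15,t=5,back=3.4),tcp(0,t=5,back=3.4),tcp(-15,t=5,back=3.4)]
print(np.round(W,1));plan([c2w(w) for w in W],maxd=.055)
E
```

```text
[[-146.     0.   112. ]
 [-120.5    0.    89.6]
 [-116.5    0.    83.2]
 [-119.9    0.    76.7]
 [-121.5    0.    69.5]
 [-121.1    0.    62.2]]
{"dp": [-0.3, -2.5, 2.6], "roll": 0.0},
{"dp": [0.3, 0.9, 3.2], "roll": 0.0},
{"dp": [0.0, -0.0, 0.8], "roll": 0.0},
{"dp": [-0.0, -0.6, 0.4], "roll": 0.0},
{"dp": [-0.0, -0.5, 0.5], "roll": 0.0},
{"dp": [0.0, -0.4, 0.6], "roll": 0.0},
```

>>> step_arm(
  commands=[
    {"dp": [-0.3, -2.5, 2.6], "roll": 0},
    {"dp": [0.3, 0.9, 3.2], "roll": 0},
    {"dp": [0, 0, 0.8], "roll": 0},
    {"dp": [0, -0.6, 0.4], "roll": 0},
    {"dp": [0, -0.5, 0.5], "roll": 0},
    {"dp": [0, -0.4, 0.6], "roll": 0},
    {"dp": [0, 0, 0], "roll": 0},
  ],
)

```text
clock: 19.05
position: [0.5133, 0.0109, 0.0607]
ee_rot: [0.96, 0.003, -0.001, 0.279]
contact_force: [0.2, 0.1, -0.5]
finger_gap: -0.0
```

```bash
cat > mid.py <<'E'
import sys
from wh import *
p=cam('wrist');o=ctrl.get_obs();a=ctrl.capture('wrist')[150:330,170:350];cv2.imwrite(f'pics/{sys.argv[1]}.png',cv2.resize(a,None,fx=3.3,fy=3.3,interpolation=cv2.INTER_CUBIC))
print(o['clock'],w2c(o['position']).round(1),o['contact_force'].round(1))
z=lambda c:((proj(p,c2w(c))-[170,150])*3.3+1.1).round(0)[1]
for a in range(-60,60,5): print(a,z(P(a,28,-2.5)+[0,18,0]),z(P(a,28,2.5)+[0,18,0]),z(P(a,19,2.5)+[0,18,0]))
E
python3 mid.py w17
```

```text
19.05 [-121.4   -0.9   60.7] [ 0.2  0.1 -0.5]
-60 276.0 275.0 323.0
-55 275.0 275.0 325.0
-50 275.0 278.0 327.0
-45 275.0 281.0 330.0
-40 277.0 285.0 334.0
-35 281.0 291.0 339.0
-30 285.0 298.0 344.0
-25 291.0 307.0 350.0
-20 298.0 316.0 357.0
-15 306.0 327.0 365.0
-10 316.0 339.0 374.0
-5 326.0 352.0 383.0
0 338.0 366.0 392.0
5 351.0 380.0 402.0
10 365.0 396.0 412.0
15 380.0 412.0 422.0
20 395.0 428.0 433.0
25 411.0 444.0 444.0
30 427.0 461.0 454.0
35 444.0 477.0 464.0
40 460.0 493.0 474.0
45 476.0 508.0 484.0
50 492.0 522.0 493.0
55 507.0 535.0 501.0
```

View pics/w17.png

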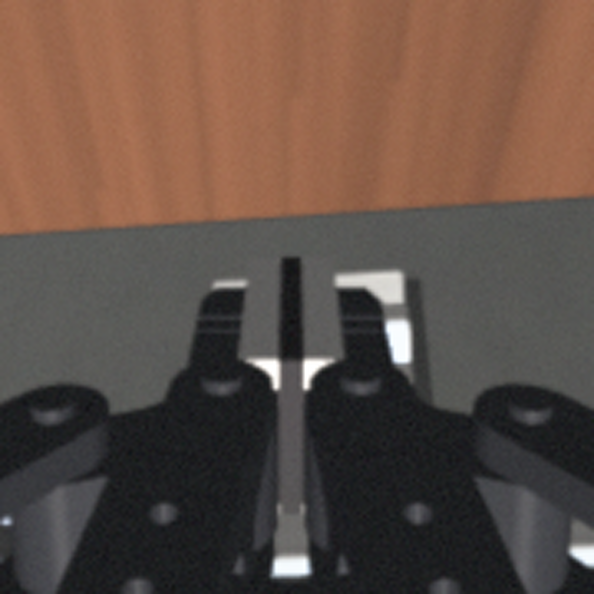

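>>> step_arm(
  commands=[
    {"dp": [0, -0.8, -0.5], "roll": 0},
    {"dp": [0, -0.4, -1.9], "roll": 0},
    {"dp": [0, 1.6, -3.5], "roll": 0},
    {"dp": [0, 2.6, -2.6], "roll": 0},
    {"dp": [0, 0, 0], "roll": 0},
  ],
)

```text
clock: 19.73
position: [0.5148, 0.0314, 0.1514]
ee_rot: [0.96, 0.003, 0.002, 0.279]
contact_force: [-1.1, 0.4, -1.2]
finger_gap: 0.0001
```

```bash
python3 look.py w18|head -2
```

```text
19.725 [-141.6    3.1  151.4] [-1.1  0.4 -1.2]
studs [[708.0, 242.0], [96.0, 291.0], [694.0, 376.0], [147.0, 415.0]]
```

View pics/w18.png

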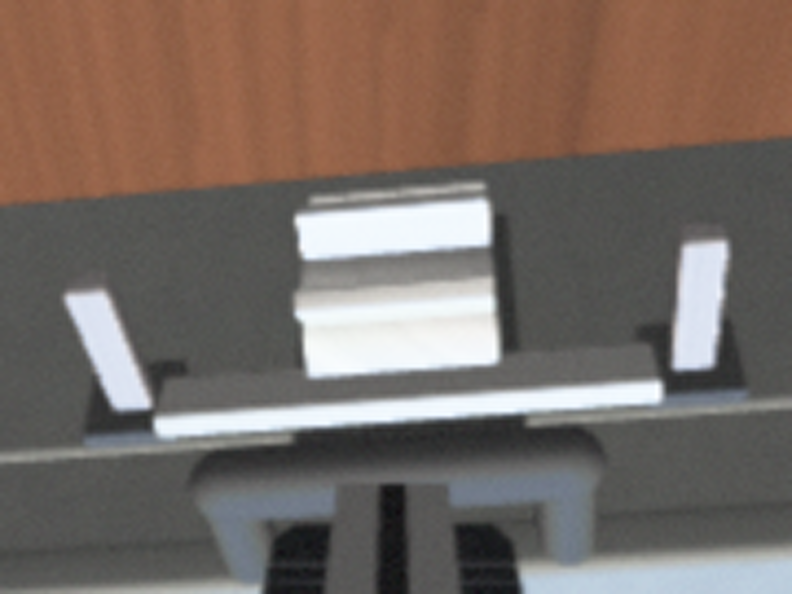

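```bash
python3 - <<'E'
from wh import *
W=[(-146,0,112),tcp(27,t=4,back=11),tcp(25,t=4,back=3.4),tcp(10,t=5,back=3.4),tcp(0,t=5,back=3.4),tcp(-9,t=5,back=3.4)]
print(np.round(W,1));plan([c2w(w) for w in W],maxd=.055)
E
```

```text
[[-146.     0.   112. ]
 [-120.5    0.    88.9]
 [-116.9    0.    81.7]
 [-120.6    0.    74.3]
 [-121.5    0.    69.5]
 [-121.5    0.    65.1]]
{"dp": [-0.3, -2.4, 3.0], "roll": 0.0},
{"dp": [0.3, 0.9, 3.3], "roll": 0.0},
{"dp": [0.0, -0.1, 0.8], "roll": 0.0},
{"dp": [-0.0, -0.7, 0.4], "roll": 0.0},
{"dp": [-0.0, -0.3, 0.4], "roll": 0.0},
{"dp": [-0.0, -0.2, 0.4], "roll": 0.0},
```

>>> step_arm(
  commands=[
    {"dp": [-0.3, -2.4, 3.0], "roll": 0},
    {"dp": [0.3, 0.9, 3.3], "roll": 0},
    {"dp": [0, -0.1, 0.8], "roll": 0},
    {"dp": [0, -0.7, 0.4], "roll": 0},
    {"dp": [0, -0.3, 0.4], "roll": 0},
    {"dp": [0, -0.2, 0.4], "roll": 0},
    {"dp": [0, 0, 0], "roll": 0},
  ],
)

```text
clock: 20.65
position: [0.5136, 0.0102, 0.0637]
ee_rot: [0.96, 0.003, -0.0, 0.279]
contact_force: [0.4, 0.6, 0.5]
finger_gap: -0.0
```

```bash
python3 mid.py w19
```

```text
20.65 [-120.7   -0.6   63.7] [0.4 0.6 0.5]
-60 261.0 259.0 307.0
-55 260.0 260.0 308.0
-50 259.0 262.0 311.0
-45 260.0 265.0 313.0
-40 262.0 269.0 317.0
-35 265.0 275.0 322.0
-30 269.0 281.0 327.0
-25 274.0 289.0 333.0
-20 281.0 299.0 340.0
-15 289.0 309.0 348.0
-10 298.0 321.0 356.0
-5 309.0 333.0 364.0
0 320.0 347.0 374.0
5 333.0 361.0 383.0
10 346.0 376.0 393.0
15 361.0 392.0 404.0
20 376.0 408.0 414.0
25 391.0 424.0 424.0
30 407.0 440.0 435.0
35 423.0 456.0 445.0
40 440.0 472.0 455.0
45 456.0 487.0 464.0
50 471.0 501.0 473.0
55 486.0 514.0 482.0
```

View pics/w19.png

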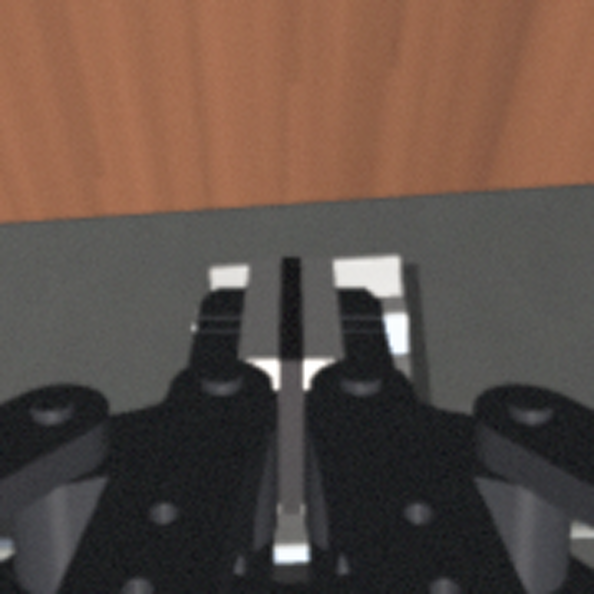

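>>> step_arm(
  commands=[
    {"dp": [0, -0.8, -0.5], "roll": 0},
    {"dp": [0, -0.4, -1.9], "roll": 0},
    {"dp": [0, 1.6, -3.5], "roll": 0},
    {"dp": [0, 2.6, -2.6], "roll": 0},
    {"dp": [0, 0, 0], "roll": 0},
  ],
)

```text
clock: 21.32
position: [0.5148, 0.0307, 0.1541]
ee_rot: [0.96, 0.003, 0.002, 0.279]
contact_force: [0.7, 0.2, -0.7]
finger_gap: -0.0001
```

```bash
python3 look.py w20
```

```text
21.325 [-140.9    3.   154.1] [ 0.7  0.2 -0.7]
studs [[706.0, 241.0], [98.0, 291.0], [693.0, 376.0], [148.0, 416.0]]
-40 [[491.0, 187.0], [492.0, 187.0]] [495.0, 233.0]
-35 [[491.0, 186.0], [492.0, 189.0]] [495.0, 235.0]
-30 [[492.0, 187.0], [492.0, 192.0]] [496.0, 238.0]
-25 [[492.0, 189.0], [493.0, 196.0]] [496.0, 241.0]
-20 [[492.0, 192.0], [493.0, 202.0]] [496.0, 245.0]
-15 [[493.0, 196.0], [494.0, 208.0]] [497.0, 250.0]
-10 [[493.0, 201.0], [494.0, 216.0]] [497.0, 256.0]
-5 [[494.0, 208.0], [495.0, 224.0]] [498.0, 262.0]
0 [[494.0, 215.0], [496.0, 234.0]] [498.0, 269.0]
5 [[495.0, 224.0], [497.0, 244.0]] [499.0, 276.0]
10 [[496.0, 233.0], [497.0, 256.0]] [499.0, 284.0]
15 [[497.0, 244.0], [498.0, 268.0]] [500.0, 292.0]
20 [[497.0, 255.0], [499.0, 280.0]] [501.0, 301.0]
25 [[498.0, 267.0], [500.0, 293.0]] [501.0, 309.0]
30 [[499.0, 280.0], [501.0, 307.0]] [502.0, 318.0]
35 [[500.0, 293.0], [502.0, 320.0]] [503.0, 327.0]
40 [[501.0, 306.0], [504.0, 334.0]] [503.0, 336.0]
45 [[502.0, 320.0], [505.0, 348.0]] [504.0, 345.0]
50 [[504.0, 334.0], [506.0, 361.0]] [505.0, 354.0]
55 [[505.0, 347.0], [507.0, 375.0]] [505.0, 362.0]
60 [[506.0, 361.0], [507.0, 387.0]] [506.0, 371.0]
65 [[507.0, 374.0], [508.0, 399.0]] [506.0, 378.0]
70 [[507.0, 387.0], [509.0, 411.0]] [507.0, 386.0]
75 [[508.0, 399.0], [510.0, 421.0]] [507.0, 393.0]
80 [[509.0, 410.0], [511.0, 431.0]] [508.0, 399.0]
85 [[510.0, 421.0], [511.0, 439.0]] [508.0, 404.0]
```

View pics/w20.png

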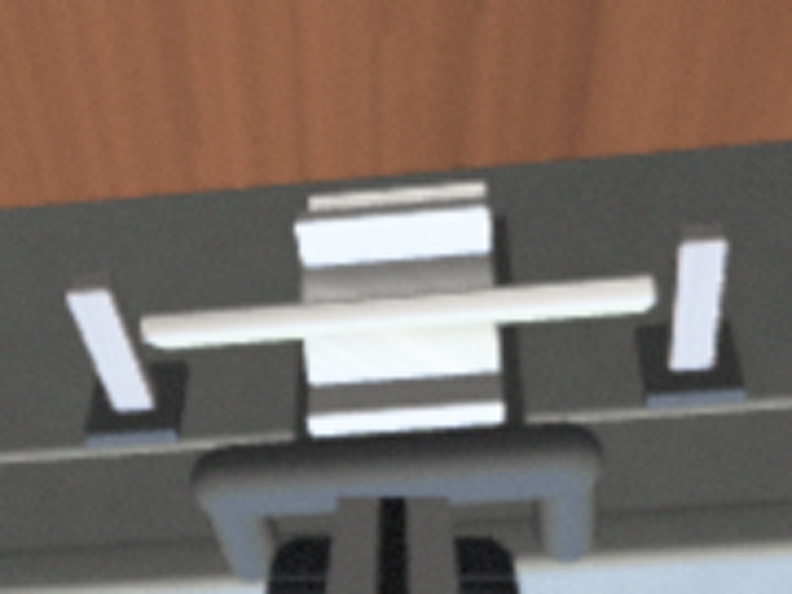

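```bash
python3 - <<'E'
from wh import *
p=cam('wrist');a=ctrl.capture('wrist')
s=[proj(p,c2w(c)) for c in [(-111,54,67),(-111,-54,67)]]
out=[]
for q,(dx,dy) in zip(s,[(-35,-15),(-15,-15)]):
    x0,y0=int(q[0])+dx,int(q[1])+dy
    out.append(cv2.resize(a[y0:y0+50,x0:x0+50],None,fx=8,fy=8,interpolation=cv2.INTER_CUBIC))
    z=lambda c:((proj(p,c2w(c))-[x0,y0])*8+3.5).round(0).tolist()
    sg=1 if len(out)==1 else -1
    print('stud', [z((-111,sg*y,h)) for y in(50,58) for h in(64,70)],'base top',[z((-75,sg*y,70)) for y in(50,58)])
    for an in range(22,41,3): print(an,[z(P(an,28,q)+[0,sg*46,0]) for q in(-2.5,2.5)])
cv2.imwrite('pics/w21.png',np.hstack(out))
E
```

```text
stud [[240.0, 111.0], [250.0, 155.0], [325.0, 104.0], [336.0, 148.0]] base top [[228.0, 399.0], [305.0, 393.0]]
22 [[194.0, 139.0], [200.0, 187.0]]
25 [[196.0, 153.0], [202.0, 201.0]]
28 [[198.0, 167.0], [203.0, 216.0]]
31 [[200.0, 181.0], [205.0, 231.0]]
34 [[201.0, 195.0], [206.0, 246.0]]
37 [[203.0, 210.0], [207.0, 262.0]]
40 [[204.0, 225.0], [208.0, 277.0]]
stud [[172.0, 105.0], [163.0, 149.0], [93.0, 111.0], [83.0, 155.0]] base top [[252.0, 376.0], [181.0, 381.0]]
22 [[223.0, 125.0], [221.0, 171.0]]
25 [[222.0, 138.0], [222.0, 185.0]]
28 [[222.0, 151.0], [222.0, 200.0]]
31 [[221.0, 165.0], [222.0, 214.0]]
34 [[221.0, 179.0], [223.0, 229.0]]
37 [[222.0, 194.0], [224.0, 244.0]]
40 [[222.0, 208.0], [225.0, 258.0]]
```

View pics/w21.png

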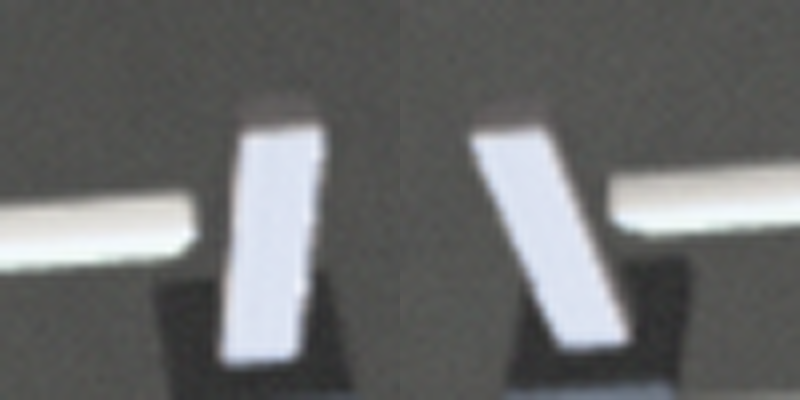

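```bash
python3 - <<'E'
from wh import *
W=[(-150,0,110),(-130,0,80),(-122,0,69),(-121,0,64.5)]
plan([c2w(w) for w in W],maxd=.055)
E
```

```text
{"dp": [-0.3, -3.0, 3.1], "roll": 0.0},
{"dp": [0.2, 0.1, 3.6], "roll": 0.0},
{"dp": [0.1, 0.1, 1.4], "roll": 0.0},
{"dp": [0.0, -0.2, 0.4], "roll": 0.0},
```

>>> step_arm(
  commands=[
    {"dp": [-0.3, -3.0, 3.1], "roll": 0},
    {"dp": [0.2, 0.1, 3.6], "roll": 0},
    {"dp": [0.1, 0.1, 1.4], "roll": 0},
    {"dp": [0, -0.2, 0.4], "roll": 0},
    {"dp": [0, 0, 0], "roll": 0},
  ],
)

```text
clock: 22.05
position: [0.5139, 0.0102, 0.0643]
ee_rot: [0.96, 0.003, -0.0, 0.279]
contact_force: [0.1, -0.9, 0.7]
finger_gap: 0.0
```

```bash
python3 - <<'E'
from wh import *
o=ctrl.get_obs();print(w2c(o['position']).round(1),o['contact_force'].round(1))
plan([c2w((-121,0,62))])
E
```

```text
[-120.7   -0.4   64.3] [ 0.1 -0.9  0.7]
{"dp": [0.0, -0.2, 0.2], "roll": 0.0},
```

>>> step_arm(
  commands=[
    {"dp": [0, -0.12, 0.2], "roll": 0},
    {"dp": [0, 0, 0], "roll": 0},
  ],
)

```text
clock: 22.3
position: [0.5141, 0.0102, 0.0621]
ee_rot: [0.96, 0.003, 0.0, 0.279]
contact_force: [1.3, 1.0, 2.3]
finger_gap: -0.0
```

>>> step_arm(
  commands=[
    {"dp": [0, -0.8, -0.5], "roll": 0},
    {"dp": [0, -0.4, -1.9], "roll": 0},
    {"dp": [0, 1.6, -3.5], "roll": 0},
    {"dp": [0, 2.6, -2.6], "roll": 0},
    {"dp": [0, 0, 0], "roll": 0},
  ],
)

```text
clock: 22.92
position: [0.5147, 0.0308, 0.1516]
ee_rot: [0.96, 0.003, 0.002, 0.279]
contact_force: [-0.8, 0.9, -0.5]
finger_gap: -0.0001
```

```bash
cat > fine.py <<'E'
import sys
from wh import *
p=cam('wrist');a=ctrl.capture('wrist')
s=[proj(p,c2w(c)) for c in [(-111,54,67),(-111,-54,67)]]
out=[]
for q,(dx,dy) in zip(s,[(-35,-15),(-15,-15)]):
    x0,y0=int(q[0])+dx,int(q[1])+dy
    out.append(cv2.resize(a[y0:y0+50,x0:x0+50],None,fx=8,fy=8,interpolation=cv2.INTER_CUBIC))
    z=lambda c:((proj(p,c2w(c))-[x0,y0])*8+3.5).round(0).tolist()
    sg=1 if len(out)==1 else -1
    print('stud z70', [z((-111,sg*y,70)) for y in(50,58)])
    for an in range(22,41,3): print(an,[z(P(an,28,q)+[0,sg*46,0]) for q in(-2.5,2.5)],z(P(an,19,2.5)+[0,sg*46,0]))
cv2.imwrite(f'pics/{sys.argv[1]}.png',np.hstack(out))
E
python3 fine.py w22
```

```text
stud z70 [[252.0, 155.0], [339.0, 148.0]]
22 [[197.0, 139.0], [203.0, 187.0]] [194.0, 221.0]
25 [[199.0, 153.0], [204.0, 201.0]] [195.0, 231.0]
28 [[200.0, 167.0], [206.0, 216.0]] [196.0, 241.0]
31 [[202.0, 181.0], [207.0, 231.0]] [197.0, 251.0]
34 [[204.0, 195.0], [208.0, 247.0]] [198.0, 261.0]
37 [[205.0, 210.0], [210.0, 262.0]] [198.0, 271.0]
40 [[207.0, 225.0], [211.0, 277.0]] [199.0, 281.0]
stud z70 [[163.0, 150.0], [83.0, 156.0]]
22 [[223.0, 126.0], [222.0, 172.0]] [246.0, 203.0]
25 [[222.0, 139.0], [222.0, 186.0]] [247.0, 212.0]
28 [[222.0, 152.0], [222.0, 201.0]] [247.0, 222.0]
31 [[222.0, 166.0], [223.0, 215.0]] [247.0, 232.0]
34 [[222.0, 180.0], [223.0, 230.0]] [248.0, 241.0]
37 [[222.0, 195.0], [224.0, 245.0]] [249.0, 251.0]
40 [[222.0, 209.0], [226.0, 260.0]] [250.0, 261.0]
```

View pics/w22.png

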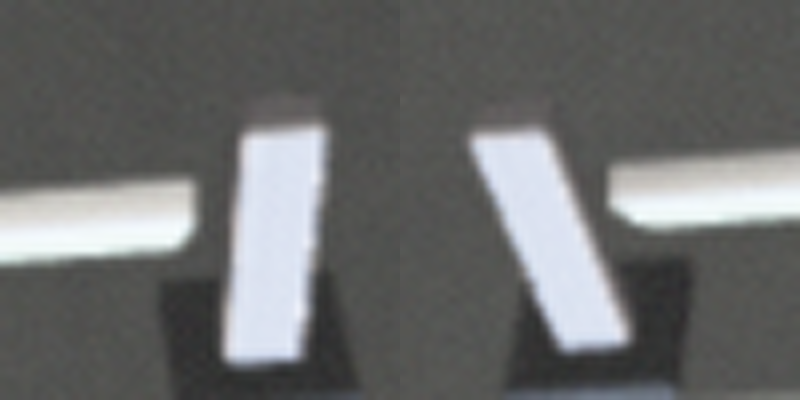

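```bash
python3 look.py w23 | head -2; python3 - <<'E'
from wh import *
p=cam('wrist')
s=[proj(p,c2w(c)) for c in [(-111,54,67),(-111,-54,67)]];m=np.mean(s,0).astype(int)
x0,y0=m[0]-90,m[1]-60
z=lambda c:((proj(p,c2w(c))-[x0,y0])*4.4+1.7).round(1).tolist()
for y in (-75,-50,0,50,75): print('bottom edge',z((-75,y,0)))
for sg in (1,-1):
    print('stud tip z70',[z((-111,sg*y,70)) for y in(50,58)],'base -75',[z((-75,sg*y,70)) for y in(50,58)],'base-79',[z((-79,sg*y,70)) for y in(50,58)])
print('bar front bottom', [z((-108,y,100)) for y in(-33,33)])
for a in(-20,-17.5,-15,-12.5,-10,-7): print(a,'tip up',z(P(a)+[0,18,0]),z(P(a)+[0,-18,0]),'base',z(P(a,19)+[0,18,0]))
E
```

```text
22.975 [-141.     2.2  150.3] [-0.7 -0.  -0.7]
studs [[707.0, 244.0], [91.0, 292.0], [692.0, 378.0], [142.0, 417.0]]
bottom edge [89.5, 196.4]
bottom edge [193.6, 187.7]
bottom edge [406.4, 169.9]
bottom edge [625.5, 151.6]
bottom edge [737.5, 142.3]
stud tip z70 [[685.8, 257.0], [733.9, 253.3]] base -75 [[672.8, 390.9], [715.6, 388.0]] base-79 [[674.1, 377.5], [717.4, 374.5]]
stud tip z70 [[108.3, 301.1], [64.0, 304.4]] base -75 [[157.7, 425.6], [118.0, 428.3]] base-79 [[152.7, 413.1], [112.6, 415.9]]
bar front bottom [[189.4, 442.3], [604.7, 414.8]]
-20 tip up [489.8, 200.3] [297.6, 215.9] base [492.8, 244.5]
-17.5 tip up [490.1, 203.5] [297.1, 219.1] base [493.0, 247.0]
-15 tip up [490.4, 207.0] [296.6, 222.6] base [493.2, 249.6]
-12.5 tip up [490.7, 210.8] [296.1, 226.4] base [493.5, 252.3]
-10 tip up [491.1, 214.8] [295.7, 230.4] base [493.7, 255.3]
-7 tip up [491.5, 220.0] [295.2, 235.6] base [494.0, 259.0]
```

View pics/w23.png

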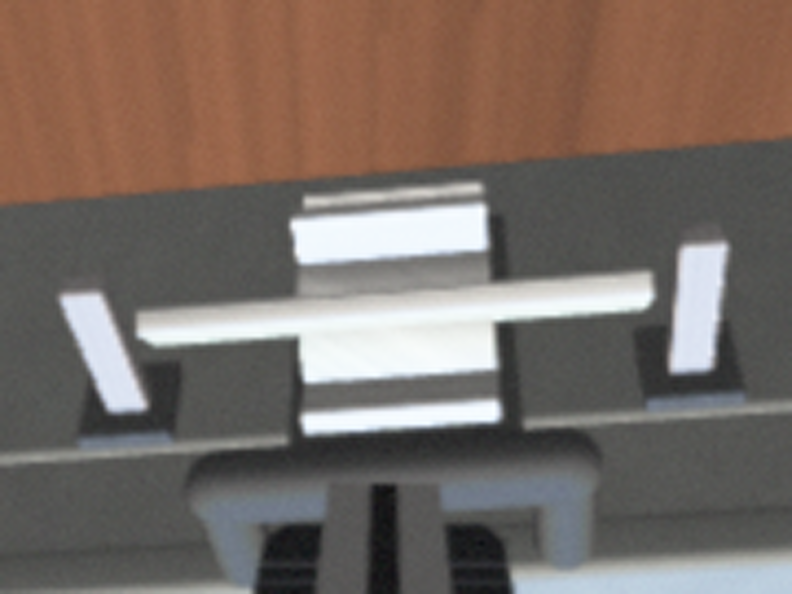

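```bash
python3 - <<'E'
from wh import *
plan([c2w((-165,0,100)),c2w((-155,0,54))],maxd=.055)
E
```

```text
{"dp": [-0.4, -4.6, 2.9], "roll": 0.0},
{"dp": [0.1, -1.6, 4.4], "roll": 0.0},
```

>>> step_arm(
  commands=[
    {"dp": [-0.4, -4.6, 2.9], "roll": 0},
    {"dp": [0.1, -1.6, 4.2], "roll": 0},
    {"dp": [0, 0, 0], "roll": 0},
    {"dp": [0, 0, 0], "roll": 0},
  ],
  jaw=8.5,
)

```text
clock: 23.52
position: [0.5105, 0.0445, 0.0569]
ee_rot: [0.96, 0.003, -0.0, 0.279]
contact_force: [0.1, 0.6, 0.3]
finger_gap: 0.0727
```

```bash
python3 st.py; python3 - <<'E'
from wh import *
p=cam('wrist');a=ctrl.capture('wrist');cv2.imwrite('pics/w24.png',a)
pr=lambda c: proj(p,c2w(c)).round(1).tolist()
print([pr((-111,s*54,z)) for s in(1,-1) for z in(64,70)],pr((-75,0,0)))
for a in (25,30,35,40): print(a,[pr(P(a,28,q)+[0,s*46,0]) for s in(1,-1) for q in(-2.5,2.5)])
E
```

```text
23.525 [0.5105 0.0445 0.0569] [ 0.294  0.733  1.724 -0.666  0.982  0.749] F [0.1 0.6 0.3] 0.07267995165707951
[[ 1.     0.006  0.001]
 [ 0.006 -0.844 -0.537]
 [-0.003  0.537 -0.844]]
case [-155.1    0.3   56.9] [[0.113, 0.994, -0.003], [0.839, -0.094, 0.537], [0.533, -0.063, -0.844]]
[[359.4, 299.6], [361.9, 310.1], [177.6, 306.7], [175.7, 316.9]] [268.7, 242.9]
25 [[344.6, 304.1], [345.7, 313.2], [192.4, 309.9], [192.2, 318.7]]
30 [[345.2, 308.6], [346.2, 317.7], [192.3, 314.2], [192.3, 323.0]]
35 [[345.7, 313.1], [346.6, 322.0], [192.2, 318.5], [192.5, 327.1]]
40 [[346.2, 317.5], [346.9, 326.2], [192.3, 322.8], [192.8, 331.1]]
```

View pics/w24.png

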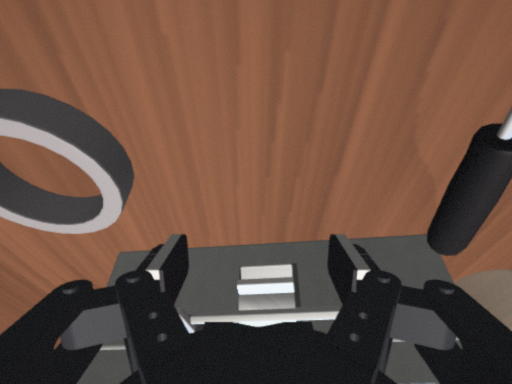

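>>> step_arm(
  commands=[
    {"dp": [3.5, 0.6, -0.9], "roll": 0},
    {"dp": [0, 0, 0], "roll": 0},
  ],
)

```text
clock: 23.82
position: [0.5486, 0.0448, 0.0693]
ee_rot: [0.96, 0.002, 0.002, 0.279]
contact_force: [-0.2, -0.4, -0.0]
finger_gap: 0.0848
```

```bash
python3 - <<'E'
from wh import *
o=ctrl.get_obs();print(w2c(o['position']))
p=cam('wrist');a=ctrl.capture('wrist');x0,y0=170,220
cv2.imwrite('pics/w25.png',cv2.resize(a[y0:y0+110,x0:x0+150],None,fx=5.3,fy=5.3,interpolation=cv2.INTER_CUBIC))
pr=lambda c: ((proj(p,c2w(c))-[x0,y0])*5.3+2.1).round(0).tolist()
print('stud',[pr((-111,y,z)) for y in(50,58) for z in(64,70)],'base',[pr((-75,y,70)) for y in(50,58)],'bottom edge',pr((-75,50,0)),pr((-75,0,0)))
for a in (20,25,30,35,40): print(a,[pr(P(a,28,q)+[0,y,0]) for y in(46,18) for q in(-2.5,2.5)],pr(P(a,19,2.5)+[0,18,0]),'low',[pr(P(a-45,28,q)+[0,18,0]) for q in(-2.5,2.5)],pr(P(a-45,19,2.5)+[0,18,0]))
E
```

```text
[-150.90062607   38.18132797   69.31775671]
stud [[612.0, 316.0], [615.0, 367.0], [682.0, 313.0], [687.0, 363.0]] base [[626.0, 484.0], [689.0, 481.0]] bottom edge [594.0, 39.0] [287.0, 60.0]
20 [[578.0, 318.0], [581.0, 363.0], [343.0, 331.0], [343.0, 375.0]] [356.0, 379.0] low [[355.0, 184.0], [350.0, 207.0]] [360.0, 265.0]
25 [[579.0, 340.0], [582.0, 385.0], [343.0, 352.0], [344.0, 397.0]] [357.0, 394.0] low [[353.0, 195.0], [349.0, 221.0]] [359.0, 275.0]
30 [[581.0, 362.0], [584.0, 408.0], [343.0, 374.0], [345.0, 419.0]] [357.0, 408.0] low [[351.0, 207.0], [347.0, 236.0]] [358.0, 286.0]
35 [[582.0, 385.0], [586.0, 429.0], [344.0, 396.0], [346.0, 440.0]] [358.0, 421.0] low [[349.0, 220.0], [345.0, 253.0]] [357.0, 298.0]
40 [[584.0, 407.0], [587.0, 450.0], [345.0, 418.0], [348.0, 461.0]] [360.0, 435.0] low [[347.0, 236.0], [344.0, 271.0]] [356.0, 310.0]
```

View pics/w25.png

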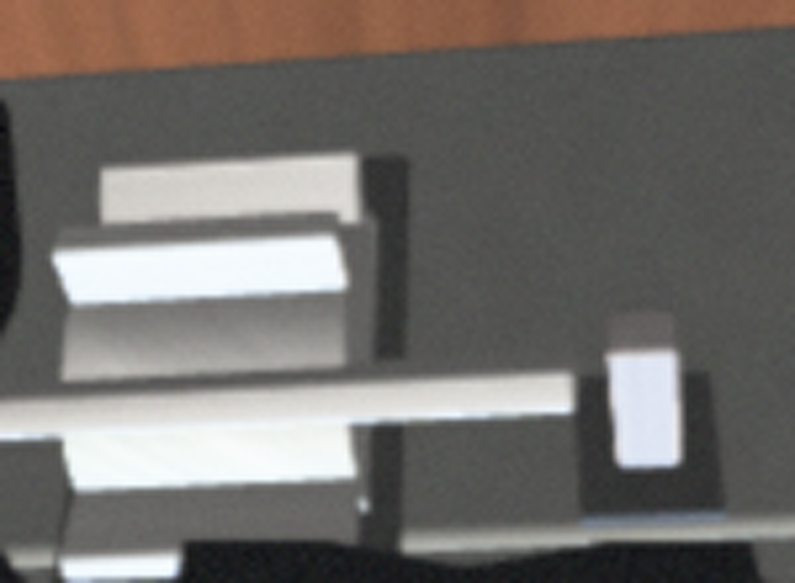

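```bash
python3 - <<'E'
from wh import *
W=[(-148,0,90),(-130,0,78),(-122,0,67),(-121,0,63)]
plan([c2w(w) for w in W],maxd=.055)
E
```

```text
{"dp": [-3.6, 1.7, -1.4], "roll": 0.0},
{"dp": [0.2, 0.9, 2.0], "roll": 0.0},
{"dp": [0.1, 0.1, 1.4], "roll": 0.0},
{"dp": [0.0, -0.1, 0.4], "roll": 0.0},
```

>>> step_arm(
  commands=[
    {"dp": [-3.6, 1.7, -1.4], "roll": 0},
    {"dp": [0, 0, 0], "roll": 0},
    {"dp": [0, 0, 0], "roll": 0},
    {"dp": [0, 0, 0], "roll": 0},
    {"dp": [0, 0, 0], "roll": 0},
    {"dp": [0.2, 0.9, 2.0], "roll": 0},
    {"dp": [0.1, 0.1, 1.4], "roll": 0},
    {"dp": [0, 0, 0], "roll": 0},
  ],
  jaw=0,
)

```text
clock: 24.88
position: [0.5122, 0.0102, 0.0638]
ee_rot: [0.96, 0.003, -0.001, 0.279]
contact_force: [-0.6, 0.9, -0.1]
finger_gap: -0.0
```

```bash
python3 - <<'E'
from wh import *
o=ctrl.get_obs();print(w2c(o['position']),o['contact_force'],o['finger_gap'])
plan([c2w((-121,0,63)),c2w((-120.7,0,60.8))])
E
```

```text
[-120.80468804   -2.04616103   63.81790257] [-0.56432009  0.88414461 -0.07135207] -8.210601400759434e-06
{"dp": [0.2, -0.1, 0.0], "roll": 0.0},
{"dp": [0.0, -0.1, 0.2], "roll": 0.0},
```

>>> step_arm(
  commands=[
    {"dp": [0.1, -0.08, 0.13], "roll": 0},
    {"dp": [0, -0.08, 0.12], "roll": 0},
    {"dp": [0, 0, 0], "roll": 0},
  ],
)

```text
clock: 25.25
position: [0.5138, 0.0109, 0.0618]
ee_rot: [0.96, 0.003, -0.0, 0.279]
contact_force: [0.2, 0.4, -0.3]
finger_gap: -0.0001
```

```bash
python3 - <<'E'
from wh import *
o=ctrl.get_obs();print(w2c(o['position']),o['contact_force'],o['finger_gap'])
plan([c2w((-152,36,70))],pos=c2w((-145,0,70)))
E
```

```text
[-121.39036724   -0.39226419   61.81580814] [ 0.16850353  0.3620795  -0.3443725 ] -8.297724017227622e-05
{"dp": [3.5, -0.9, -0.6], "roll": 0.0},
```

>>> step_arm(
  commands=[
    {"dp": [0, -0.04, 0.1], "roll": 0},
    {"dp": [0, 0, 0], "roll": 0},
  ],
)

```text
clock: 25.5
position: [0.5138, 0.0106, 0.0607]
ee_rot: [0.96, 0.003, -0.0, 0.279]
contact_force: [1.3, 2.1, 0.9]
finger_gap: 0.0002
```

>>> step_arm(
  commands=[
    {"dp": [0, -0.8, -0.5], "roll": 0},
    {"dp": [0, -1.5, -1.2], "roll": 0},
    {"dp": [3.5, 0.6, -0.7], "roll": 0},
    {"dp": [0, 0, 0], "roll": 0},
    {"dp": [0, 0, 0], "roll": 0},
    {"dp": [0, 0, 0], "roll": 0},
  ],
  jaw=8.5,
)

```text
clock: 26.25
position: [0.5476, 0.0382, 0.0715]
ee_rot: [0.96, 0.003, -0.001, 0.279]
contact_force: [-0.6, -0.5, 0.2]
finger_gap: 0.0852
```

```bash
cat > lv.py <<'E'
import sys
from wh import *
o=ctrl.get_obs();print(o['clock'],w2c(o['position']).round(1),o['finger_gap'])
p=cam('wrist');a=ctrl.capture('wrist');x0,y0=170,220
cv2.imwrite(f'pics/{sys.argv[1]}.png',cv2.resize(a[y0:y0+110,x0:x0+150],None,fx=5.3,fy=5.3,interpolation=cv2.INTER_CUBIC))
pr=lambda c: ((proj(p,c2w(c))-[x0,y0])*5.3+2.1).round(0).tolist()
print('stud',[pr((-111,y,z)) for y in(50,58) for z in(64,70)],'base',[pr((-75,y,70)) for y in(50,58)],'bottom edge',pr((-75,50,0)),pr((-75,0,0)))
for a in (20,25,30,35,40): print(a,[pr(P(a,28,q)+[0,y,0]) for y in(46,18) for q in(-2.5,2.5)],pr(P(a,19,2.5)+[0,18,0]),'low',[pr(P(a-45,28,q)+[0,18,0]) for q in(-2.5,2.5)],pr(P(a-45,19,2.5)+[0,18,0]))
E
python3 lv.py w26
```

```text
26.25 [-144.4   36.4   71.5] 0.08519262686682447
stud [[624.0, 272.0], [628.0, 323.0], [696.0, 269.0], [701.0, 319.0]] base [[637.0, 447.0], [700.0, 445.0]] bottom edge [606.0, 3.0] [294.0, 23.0]
20 [[589.0, 275.0], [592.0, 320.0], [349.0, 286.0], [349.0, 331.0]] [363.0, 337.0] low [[362.0, 141.0], [358.0, 163.0]] [367.0, 223.0]
25 [[591.0, 297.0], [594.0, 343.0], [349.0, 308.0], [350.0, 353.0]] [363.0, 352.0] low [[360.0, 151.0], [356.0, 177.0]] [365.0, 233.0]
30 [[592.0, 319.0], [595.0, 365.0], [349.0, 330.0], [351.0, 376.0]] [364.0, 366.0] low [[358.0, 163.0], [354.0, 192.0]] [364.0, 244.0]
35 [[594.0, 342.0], [597.0, 387.0], [350.0, 353.0], [352.0, 398.0]] [365.0, 380.0] low [[356.0, 176.0], [352.0, 209.0]] [364.0, 255.0]
40 [[595.0, 364.0], [598.0, 409.0], [351.0, 375.0], [354.0, 419.0]] [366.0, 394.0] low [[354.0, 192.0], [351.0, 227.0]] [363.0, 268.0]
```

View pics/w26.png

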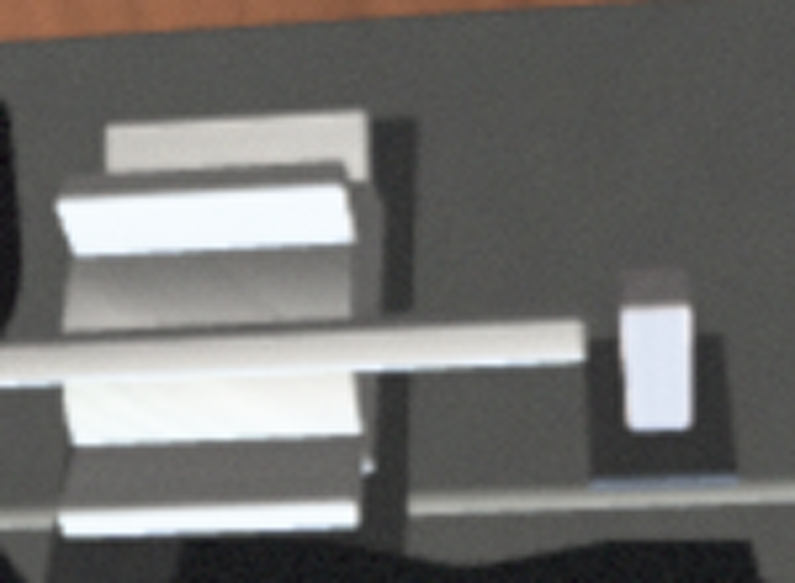

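>>> step_arm(
  commands=[
    {"dp": [0, -2.0, -3.0], "roll": 0},
    {"dp": [0, 0, -5.0], "roll": 0},
    {"dp": [0, 0, -5.0], "roll": 0},
    {"dp": [0, 0, 0], "roll": 0},
  ],
)

```text
clock: 26.8
position: [0.5492, 0.1266, 0.1733]
ee_rot: [0.96, 0.003, 0.002, 0.278]
contact_force: [0.7, -0.4, -0.6]
finger_gap: 0.085
```

```bash
python3 st.py|head -1; python3 - <<'E'
from h import *
a=ctrl.capture('wrist');cv2.imwrite('pics/w27.png',a)
b=ctrl.capture('scene');c=ctrl.capture('top');cv2.imwrite('pics/f27.png',np.hstack([cv2.resize(b[110:240,190:310],(400,433)),cv2.resize(c[130:270,180:330],(400,373))[:433] if 0 else cv2.resize(c[120:275,180:323],(400,433))]))
E
```

```text
26.8 [0.5492 0.1266 0.1733] [ 0.403  0.624  1.478 -0.536  1.316  0.608] F [ 0.7 -0.4 -0.6] 0.08496016183052695
```

View pics/w27.png

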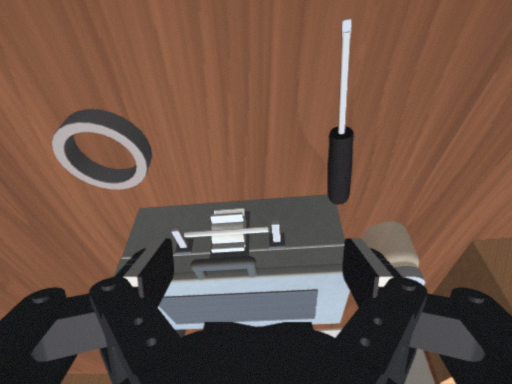

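View pics/f27.png

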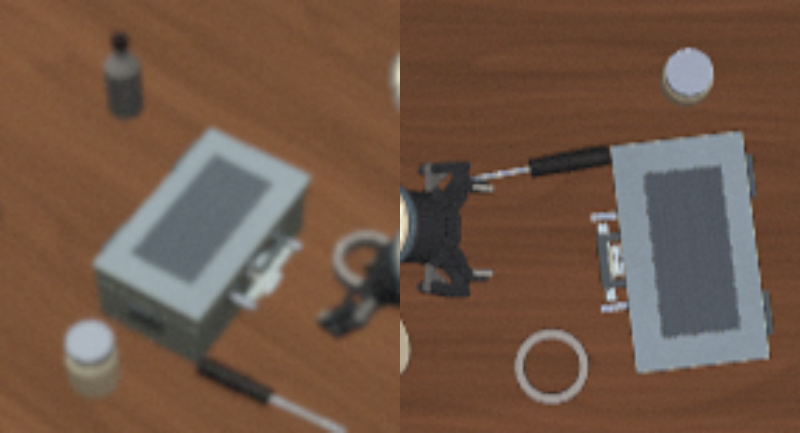

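Lid is shut, the long ridge is level between the two studs, the bystanders look undisturbed, and the arm is clear. Handing in.

```bash
python3 -c "
from workcell import ctrl
print(ctrl.close_job())"
```

```text
the job is handed in; nothing more can be done
None
```

The case is packed and locked, and I handed the job in at about 27 s of the 72 s allowed. I first leaned the tool about 33° by driving the arm to its reach limit. I folded both racks flat together with the open gripper, hooked the lid over and pressed it shut. Only then did I roll the wheel, pushing one ridge after another.

**Final checks:**
- **Racks:** The wrist view taken before the lid closed showed both racks flat.
- **Lid:** The last scene, top and wrist pictures show the lid shut.
- **Bystanders:** The jar, driver, tape and bottle look unmoved. I did not compare the offcut, cup and hammer before and after.
- **Wheel:** In the last low view the long ridge sits level with the studs. Different edges read between 30° and 33°, against a target of 30°, so it may be up to about 3° short. An earlier steeper view read several degrees higher than the low view did at the same setting. I trusted the low view because it matched the studs and the case bottom better.

**Forces:**
- **Fingertip peaks:** I pressed harder than needed a few times. The readings were about 92 N pressing the racks flat, about 56 N pressing the lid, and about 46 N when a finger jammed against a ridge. All were within the 120 N wrist limit.
- **Body limit:** As far as I could tell these were fingertip contacts only, so the 40 N limit on the arm or gripper body should not apply.

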